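# Pack the snack boxes and click their lids shut

## Task

Pack the snack boxes: carry the wooden tote by its bar and tip the walnuts out into the orange-lidded box, stand the empty tote back upright on the counter, and put every little amber jar that is there into the blue-lidded box. Then press all three lids (orange, blue and green) down until they click and stay shut by themselves. Leave the other kitchen things where they are.

Things in the scene. Friction and masses are not known exactly. Their poses are not given: they have to be found in the camera images.
- box_nut: White open box fixed to the counter, with a hinged orange lid; for the walnuts, empty at first. Outside 133 (x) x 180 (y) x 62 mm high, walls and floor 4 mm. Origin: centre of its underside, z up; -x is the front (catch side, towards the robot). The hinge axis runs along y over the outer face of the +x wall, at x 66.5, z 62 mm.
- lid_nut (a joint): Angle of the orange lid (137 mm from hinge to front edge, 180 wide, 6 thick): 0 shut flat on the rim, grows opening up and back, 1.57 upright. A weak spring (about 1 N at the edge) lifts it to roughly 1 rad unless caught. Over the last 9 mm of the front edge a nose under its middle snaps past a sprung bar: about 4 to 6 N at the edge; it then stays at under 0.02 rad.
- box_jar: White open box fixed to the counter, with a hinged blue lid; for the condiment jars, empty at first. Outside 133 (x) x 180 (y) x 62 mm high, walls and floor 4 mm. Origin: centre of its underside, z up; -x is the front (catch side, towards the robot). The hinge axis runs along y over the outer face of the +x wall, at x 66.5, z 62 mm.
- lid_jar (a joint): Angle of the blue lid (137 mm from hinge to front edge, 180 wide, 6 thick): 0 shut flat on the rim, grows opening up and back, 1.57 upright. A weak spring (about 1 N at the edge) lifts it to roughly 1 rad unless caught. Over the last 9 mm of the front edge a nose under its middle snaps past a sprung bar: about 4 to 6 N at the edge; it then stays at under 0.02 rad.
- box_rest: White open box fixed to the counter, with a hinged green lid; already holds four small blue porcelain chopstick rests, which stay in it. Outside 133 (x) x 180 (y) x 62 mm high, walls and floor 4 mm. Origin: centre of its underside, z up; -x is the front (catch side, towards the robot). The hinge axis runs along y over the outer face of the +x wall, at x 66.5, z 62 mm.
- lid_rest (a joint): Angle of the green lid (137 mm from hinge to front edge, 180 wide, 6 thick): 0 shut flat on the rim, grows opening up and back, 1.57 upright. A weak spring (about 1 N at the edge) lifts it to roughly 1 rad unless caught. Over the last 9 mm of the front edge a nose under its middle snaps past a sprung bar: about 4 to 6 N at the edge; it then stays at under 0.02 rad.
- tote: Loose wooden tote, 0.3 kg, walnuts inside. Origin: centre of underside, z up. Floor along x, 58 mm wide, 5 thick; at both long sides (+y, -y) it turns up in a 22 degree ramp to an open lip 59 mm out, 17 mm up: pours over either side when tilted 45 degrees or more about x (starts at about 30). End boards at x +-58 mm, 122 wide, 44 mm high at the sides, 107 in the middle, carry a bar along x.
- tote_grip (a point): Middle of the tote's bar handle, on its centre line, 98 mm above the tote's underside. The bar runs along the tote's x, 108 mm free length, 14 mm wide (y), 16 mm high, with 80 mm of open space beneath and free space at both sides.
- nut1: Walnut (some of the six are absent): brown ball 28 mm in diameter with a dark seam, 10 to 20 g, loose in the tote. Origin: its centre.
- nut2: Walnut (some of the six are absent): brown ball 28 mm in diameter with a dark seam, 10 to 20 g, loose in the tote. Origin: its centre.
- nut3: Walnut (some of the six are absent): brown ball 28 mm in diameter with a dark seam, 10 to 20 g, loose in the tote. Origin: its centre.
- nut4: Walnut (some of the six are absent): brown ball 28 mm in diameter with a dark seam, 10 to 20 g, loose in the tote. Origin: its centre.
- nut5: Walnut (some of the six are absent): brown ball 28 mm in diameter with a dark seam, 10 to 20 g, loose in the tote. Origin: its centre.
- nut6: Walnut (some of the six are absent): brown ball 28 mm in diameter with a dark seam, 10 to 20 g, loose in the tote. Origin: its centre.
- jar1: Small amber condiment jar with black cap and paper label (some of the three may be absent), 36 mm in diameter, 38 mm tall, about 60 g, loose, standing on the counter. Origin: centre of its underside, z up.
- jar2: Small amber condiment jar with black cap and paper label (some of the three may be absent), 36 mm in diameter, 38 mm tall, about 60 g, loose, standing on the counter. Origin: centre of its underside, z up.
- jar3: Small amber condiment jar with black cap and paper label (some of the three may be absent), 36 mm in diameter, 38 mm tall, about 60 g, loose, standing on the counter. Origin: centre of its underside, z up.
- dish: Bystander, loose, to be left alone: blue sauce dish, 60 mm wide, 20 mm high. Origin: centre of its underside.
- grater: Bystander, loose, to be left alone: steel block grater, 60 x 30 x 18 mm. Origin: centre of its underside.
- soy: Bystander, loose, to be left alone: amber soy bottle with red cap, 60 mm wide, 150 mm tall. Origin: centre of its underside.
- bowl: Bystander, loose, to be left alone: white bowl, 130 mm wide, 60 mm high. Origin: centre of its underside.
- paddle: Bystander, loose, to be left alone: spatula lying flat on the counter.
- mug: Bystander, loose, to be left alone: white mug, 80 mm wide, 90 mm tall. Origin: centre of its underside.
Things that resemble listed ones, but are neither listed nor needed, are in the scene too. What is shaped like the jar3 but pink or yellow is not meant.

How it is judged:
On the way, in this order (a step that is already met when the one before it is completed fails the run):
1. the tote is tipped over the orange-lidded box (angle between tote's own z axis and vertical above 0.5 rad and horizontal distance between tote_grip and box_nut below 0.13 m and height (world z) of tote_grip above 0.1 m), for 0.1 s.
2. all walnuts lie in the orange-lidded box, all jars in the blue-lidded box, and the tote stands upright on the counter again (x of nut1 in the frame of box_nut between -0.062 and 0.062 m and y of nut1 in the frame of box_nut between -0.086 and 0.086 m and z of nut1 in the frame of box_nut between 0 and 0.055 m and x of nut2 in the frame of box_nut between -0.062 and 0.062 m and y of nut2 in the frame of box_nut between -0.086 and 0.086 m and z of nut2 in the frame of box_nut between 0 and 0.055 m and x of nut3 in the frame of box_nut between -0.062 and 0.062 m and y of nut3 in the frame of box_nut between -0.086 and 0.086 m and z of nut3 in the frame of box_nut between 0 and 0.055 m and x of nut4 in the frame of box_nut between -0.062 and 0.062 m and y of nut4 in the frame of box_nut between -0.086 and 0.086 m and z of nut4 in the frame of box_nut between 0 and 0.055 m and x of nut5 in the frame of box_nut between -0.062 and 0.062 m and y of nut5 in the frame of box_nut between -0.086 and 0.086 m and z of nut5 in the frame of box_nut between 0 and 0.055 m and x of nut6 in the frame of box_nut between -0.062 and 0.062 m and y of nut6 in the frame of box_nut between -0.086 and 0.086 m and z of nut6 in the frame of box_nut between 0 and 0.055 m and x of jar1 in the frame of box_jar between -0.062 and 0.062 m and y of jar1 in the frame of box_jar between -0.086 and 0.086 m and z of jar1 in the frame of box_jar between 0 and 0.055 m and x of jar2 in the frame of box_jar between -0.062 and 0.062 m and y of jar2 in the frame of box_jar between -0.086 and 0.086 m and z of jar2 in the frame of box_jar between 0 and 0.055 m and x of jar3 in the frame of box_jar between -0.062 and 0.062 m and y of jar3 in the frame of box_jar between -0.086 and 0.086 m and z of jar3 in the frame of box_jar between 0 and 0.055 m and angle between tote's own z axis and vertical below 0.1 rad and height (world z) of tote below 0.012 m and linear speed of tote below 0.03 m/s), for 0.2 s.
At the end, for the whole second after the job is handed in: All three lids are held shut by their catches (under 0.04 rad) and at rest; every walnut lies inside the orange-lidded box and every jar inside the blue-lidded box, below the rim; the tote stands upright (within 0.1 rad) on the counter; bystanders are within 5 cm of where they were (all of step 2 and value of joint each of lid_nut, lid_jar, lid_rest below 0.04 rad and velocity of joint each of lid_nut, lid_jar, lid_rest below 0.05 rad/s); the robot touches nothing.
It fails at once if one of the other kitchen things is shifted by more than 5 cm (distance of any of dish, grater, soy, bowl, paddle, mug from where it was at the start of the episode above 0.05 m).
It fails at once if one of the other kitchen things is knocked over (angle between any of dish, grater, soy, bowl, mug's own z axis and vertical above 0.5 rad).
Of nut1, nut2, nut3, nut4, nut5, nut6 only 4 to 6 are there at a start; the rules pass over those that are not, and their reading is None.
Of jar1, jar2, jar3 only 1 to 3 are there at a start; the rules pass over those that are not, and their reading is None.
At some moment in a run one of jar1, jar2, jar3 may be knocked a few centimetres aside while the robot is not near it.
It also fails if it takes over 210 s, if anything falls off the work surface, if the arm or the gripper's body presses on something with over 40 N, if the wrist force passes 120 N, or if a joint passes its speed limit or range.

## Robot

A 7-joint arm with a two-finger parallel gripper is mounted at the origin on the work surface. World frame = base frame: x ahead of the robot, y to its left, z up, the work surface at z = 0. Lengths are in m, angles in rad, forces in N, time in s.
With the tool pointing down it reaches from about 0.35 to 0.9 m from the base axis. Payload 19.9 kg.
Tool frame: the origin (TCP) lies on the centre line of the jaws, within the pads' length; the fingertips stand 8 mm ahead of it and the grasp point (between the pads) lies 11 mm behind it; z points along the fingers, y is the line along which they close (so a half turn about z gives the same grasp; the last joint's range is limited). The gripper opens to 94 mm and grips with 3 to 60 N. Pads are 16 mm wide; open, the fingers measure 119 mm over their backs; the gripper's body (75 mm by 177 mm) begins 78 mm behind the grasp point.
Start: joints at [-1.381, 0.417, -0.01, 1.614, 0.005, 1.111, -0.053], TCP at [0.143, 0.608, 0.187] pointing down, gripper open.
Joint ranges: [-2.81, 2.81], [-0.39, 2.02], [-1.27, 1.25], [0.06, 2.57], [-1.19, 4.33], [0.19, 2], [-2.82, 2.82]. Speed limits (rad/s): [1.89, 1.89, 2.39, 2.39, 3.01, 3.01, 3.01].

## Interface

Orientations are given as a unit quaternion [w, x, y, z].
In Python, from rig import r, imaging, workorder gives the robot as it stands.
- The arm moves only by the tool drive_tool, never from a script. Its arguments are lists of equal length, an entry for each row: "travel": the shift along the world's x, y, z in cm, a list of three; "twist": the turn about the world's z in rad. In form: {"travel": [[tx, ty, tz], ...], "twist": [twist, ...]}. A call has 1 to 8 rows; each row is the pose to reach, as a shift and turn from the pose commanded when the call began; what a row does not reach only later rows make up. A row lasts 1/10 s, in which the tool goes at most 50 mm and 8.59 degrees, less where a joint would pass 70% of its speed; a pose out of reach is approached as far as the arm can. A call with a gripper value outside its range is refused whole. "hand" is the closure in counts, from 0 (fully open) to 255 (shut), set as the call begins (left out, the last holds). The fingers move at their own pace and stop on an object; "newtons" is the grip in N (left out, the last holds). Time passes only in rows, so rows that repeat a pose let the fingers close. It gives the time, the measured TCP pose, the force, the opening and the grip force at its end, in the units of the state.
- r.sense(): the state, without advancing time (a new reading comes with each control period).
- imaging.read_camera(name): name is "scene" or "top" or "wrist"; returns a dict with "image" (384x512x3 uint8, red, green, blue), "fx", "fy", "cx", "cy" (pixels), "pose" (4x4, takes a point from camera to world coordinates). Camera axes: x right, y down, z forward; pixel columns grow to the right and rows downward; lengths in m; the calibration is good to about 2 mm. A picture is of the moment at which its call begins. There is no depth.
- workorder.sign_off(): hands the job in; it is judged then, once.
The state is a dict: "time": time; "joint_positions": joint angles; "qvel": joint speeds; "joint_torque": joint torques, N m; "tcp_pos": TCP position; "tool_rot": TCP orientation; "wrist_force": force on the tool from outside, world axes, zero at the start; "wrist_torque": the same for the moment, N m; "gripper_width": finger opening in m; "gripper_force": force on a finger pad.
Only numpy, scipy, OpenCV 4.12 (cv2) and the standard library are available. Lean on these libraries where they do the work, as an engineer would, in place of code of your own. Each camera call takes 0.05 s, during which the arm holds its last target. There are 200 camera calls.

## Working session

There is one attempt and no reset: what is moved stays moved. The work goes in short steps, Python scripts to look and compute and a tool call to move; the robot and the scene stay as the last step left them, time stands still between calls to the robot, and variables do not carry over. Pictures are saved under pics/ and viewed, at most 14 in all, crops included, and the job is handed in when it is done.

Besides the shell and the picture viewer there is one more tool, called after "Request:" as a command line: name --pt "numbers of a row" for each row, then --argument value for the rest. drive_tool: Moves the arm, as the interface text tells. Its arguments: {"type":"object","properties":{"travel":{"type":"array"},"twist":{"type":"array"},"hand":{"type":"number"},"newtons":{"type":"number"}},"required":["travel","twist"]}

```bash
ls; mkdir -p pics; cat > h.py <<'E'
import numpy as np, cv2
from rig import r, imaging, workorder
def cam(n,save=None):
    c=imaging.read_camera(n); 
    if save: cv2.imwrite('pics/'+save,c['image'][:,:,::-1])
    return c
def ray(c,u,v,z):
    P=np.array(c['pose']); d=P[:3,:3]@np.array([(u-c['cx'])/c['fx'],(v-c['cy'])/c['fy'],1]); o=P[:3,3]
    return o+d*(z-o[2])/d[2]
def proj(c,p):
    P=np.array(c['pose']); q=P[:3,:3].T@(np.array(p)-P[:3,3]); return c['fx']*q[0]/q[2]+c['cx'],c['fy']*q[1]/q[2]+c['cy']
E
python3 - <<'E'
from h import *
a=cam('top','top0.png'); b=cam('scene','scene0.png')
for c in(a,b): print(c['fx'],c['cx'],c['cy'],np.round(c['pose'],3).tolist())
s=r.sense();print(s['tcp_pos'],s['tool_rot'],s['gripper_width'],s['time'])
E
```

```text
pics
440.6455298412205 252.55022869138537 178.06751081262533 [[0.003, -0.975, 0.223, 0.233], [-1.0, -0.003, 0.001, 0.019], [-0.0, -0.223, -0.975, 1.267], [0.0, 0.0, 0.0, 1.0]]
407.5375998542336 252.04334671952014 186.2378825756733 [[-0.616, 0.523, -0.589, 1.24], [0.787, 0.393, -0.475, 0.58], [-0.017, -0.757, -0.653, 0.895], [0.0, 0.0, 0.0, 1.0]]
[0.14286609 0.60810041 0.18641095] [-4.21786198e-05  1.15116777e-01  9.93351830e-01 -5.18025326e-04] 0.09410587769685733 0.1
```

View pics/top0.png

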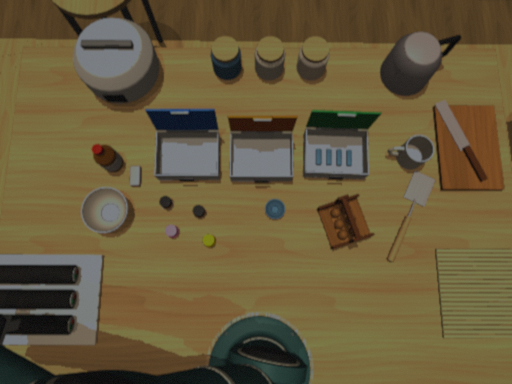

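View pics/scene0.png

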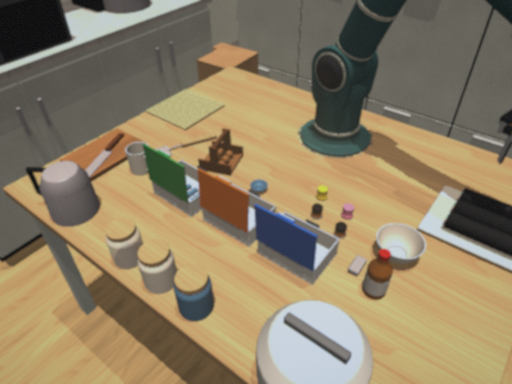

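```bash
python3 - <<'E'
import cv2,numpy as np
t=cv2.imread('pics/top0.png');s=cv2.imread('pics/scene0.png')
f=lambda i,x,y,w,h:cv2.resize(i[y:y+h,x:x+w],(400,300),interpolation=cv2.INTER_CUBIC)
m=np.vstack([np.hstack([f(t,130,180,100,75),f(t,300,180,88,66)]),np.hstack([f(s,290,170,80,60),f(s,185,120,72,54)])])
cv2.imwrite('pics/crop0.png',np.clip(m*1.6,0,255).astype('uint8'))
E
```

```text
(no output)
```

View pics/crop0.png

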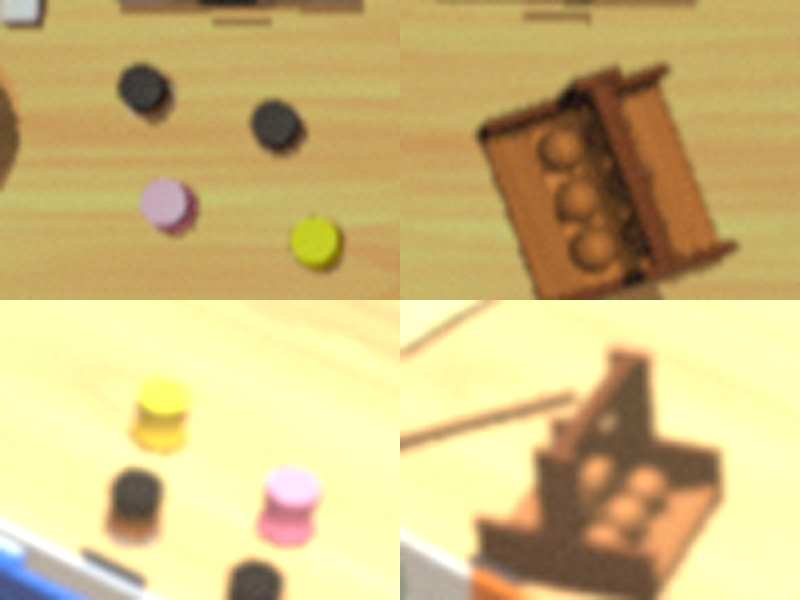

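```bash
python3 - <<'E'
from h import *
c=cam('top'); f=lambda u,v,z:np.round(ray(c,u,v,z)*100,1)[:2]
for n,u,v,z in [('bar far',344,197,.106),('bar near',357.2,240.5,.106),('Lfar',318.3,209.3,.044),('Rfar',357.9,195.4,.044),('Rnear',373.3,233.9,.044)]: print(n,f(u,v,z))
for n,p in dict(black1=(166,202),black2=(199,211),pink=(172,231),yel=(209,240)).items(): print(n,f(*p,.038))
# boxes front top corners, front bottom
for n,(l,rr,v) in dict(jar=(156,220,178.5),nut=(230,293,180),rest=(304,368,176)).items(): print(n,f(l,v,.062),f(rr,v,.062))
im=cv2.cvtColor(c['image'],cv2.COLOR_RGB2HSV)
for n,lo,hi in [('orange',5,15),('green',45,80),('blue',105,125)]:
    m=cv2.inRange(im,(lo,120,30),(hi,255,140)); m[:95]=0;m[150:]=0; m[:,:140]=0;m[:,385:]=0
    k,l,st,ce=cv2.connectedComponentsWithStats(m); j=1+np.argmax(st[1:,4]); print(n,st[j])
for y in (200,): pass
g=cv2.resize(c['image'][100:190,140:384],None,fx=3.2,fy=3.2,interpolation=cv2.INTER_CUBIC)
cv2.imwrite('pics/boxes.png',np.clip(g[:,:,::-1]*1.5,0,255).astype('uint8'))
E
```

```text
bar far [ 44.7 -22.5]
bar near [ 33.2 -25.5]
Lfar [ 42.4 -16.5]
Rfar [ 46.4 -27.8]
Rnear [ 35.5 -31.5]
black1 [44.4 26.4]
black2 [41.9 17. ]
pink [36.2 24.4]
yel [33.8 14. ]
jar [50.6 29.1] [50.7 11.1]
nut [50.3  8.3] [50.3 -9.4]
rest [ 51.5 -12.5] [ 51.6 -30.4]
orange [229 118  67  14 702]
green [312 110  69  11 217]
blue [ 146  109   71   21 1153]
```

View pics/boxes.png

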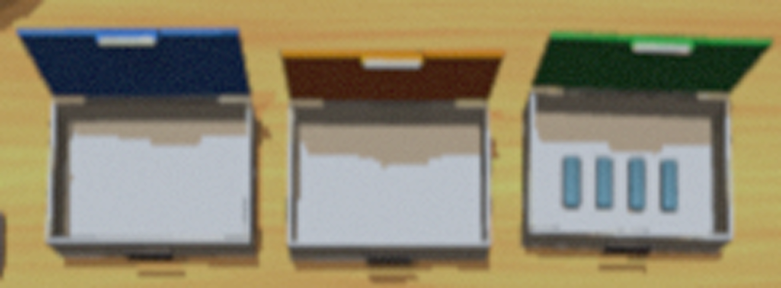

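Black-capped amber jars: (166,202) and (199,211). Pink (172,231) and yellow (209,240) are decoys. The crop shows the difference clearly: amber bodies with black caps. The tote at about (345,220) holds the walnuts.

The tool can only turn about z. I'll therefore pinch the tote's end-board shoulder so it can pivot about its own x axis.

Request:
drive_tool --pt "30 -38 12" --pt "30 -38 12" --pt "30 -38 12" --pt "30 -38 12" --pt "30 -38 12" --pt "30 -38 12" --pt "30 -38 12" --pt "30 -38 12" --twist '[-1.03,-1.03,-1.03,-1.03,-1.03,-1.03,-1.03,-1.03]' --hand 0

```text
time: 0.95
tcp_pos: [0.3843, 0.3019, 0.2837]
tool_rot: [-0.0, 0.592, 0.806, 0.0]
wrist_force: [0.4, 1.0, -0.3]
gripper_width: 0.094
gripper_force: 0.0
```

Request:
drive_tool --pt "-2 -38 -7" --pt "-2 -38 -7" --pt "-2 -38 -7" --pt "-2 -38 -7" --pt "-2 -38 -7" --pt "-2 -38 -7" --pt "-2 -38 -7" --pt "-2 -38 -7" --twist '[0,0,0,0,0,0,0,0]'

```text
time: 1.75
tcp_pos: [0.3626, -0.0788, 0.2128]
tool_rot: [-0.0, 0.59, 0.807, 0.0]
wrist_force: [0.4, 0.6, -1.2]
gripper_width: 0.0943
gripper_force: 0.0
```

```bash
python3 - <<'E'
from h import *
s=r.sense();print(s['tcp_pos'],s['tool_rot'],s['joint_positions'],s['wrist_force'],s['time'])
c=cam('wrist','w1.png'); print(c['fx'],np.round(c['pose'],3).tolist()); cam('top','top1.png')
E
```

```text
[ 0.36264531 -0.07882767  0.21277289] [-1.78958242e-04  5.90090946e-01  8.07336656e-01  4.08237535e-04] [-0.72752768 -0.16864375  0.78791695  2.1740187   0.13356666  1.09061819
  0.29972645] [ 0.36683364  0.58113611 -1.23690146] 1.75
323.59336275014005 [[0.952, 0.296, 0.072, 0.342], [0.305, -0.926, -0.222, -0.014], [0.001, 0.233, -0.972, 0.411], [0.0, 0.0, 0.0, 1.0]]
```

View pics/w1.png

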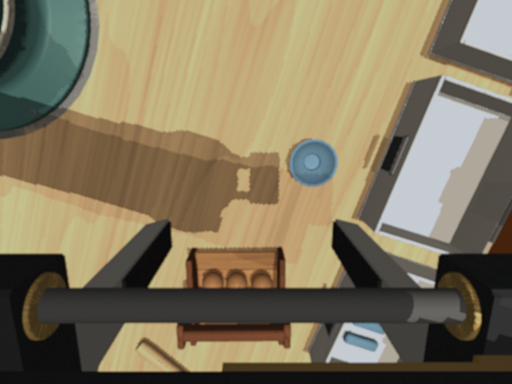

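```bash
python3 - <<'E'
from h import *
c=cam('wrist'); 
for p,z in [((285,249),.044),((187,250),.044),((291,345),.044),((178,346),.044)]: print(np.round(ray(c,*p,z)*100,1)[:2])
g=cv2.imread('pics/w1.png')[235:360,160:310]; cv2.imwrite('pics/w1c.png',np.clip(1.5*cv2.resize(g,None,fx=4,fy=4,interpolation=cv2.INTER_CUBIC),0,255).astype('uint8'))
E
```

```text
[ 42.9 -15.3]
[ 31.6 -19. ]
[ 48.  -27.8]
[ 33.9 -32.4]
```

View pics/w1c.png

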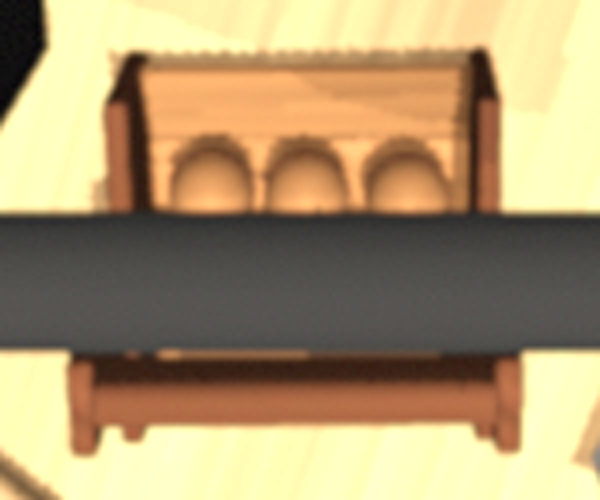

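```bash
python3 - <<'E'
from h import *
c=cam('wrist'); 
for p,z in [((281.5,259.5),.044),((189.5,259.5),.044)]: print(np.round(ray(c,*p,z)*100,1)[:2])
xt=np.array([.952,.303]);yt=np.array([-.303,.952]);
print(r.sense()['tcp_pos'])
E
```

```text
[ 43.  -16.5]
[ 32.3 -19.9]
[ 0.36339571 -0.07643461  0.21312513]
```

Request:
drive_tool --pt "7 -10 -7" --pt "7 -10 -7" --pt "7 -10 -7" --pt "7 -10 -7" --pt "7 -10 -7" --pt "7 -10 -7" --twist '[0,0,0,0,0,0]' --hand 110 --newtons 40

```text
time: 2.55
tcp_pos: [0.4334, -0.1756, 0.1428]
tool_rot: [-0.001, 0.589, 0.808, -0.001]
wrist_force: [-0.5, 0.0, -0.9]
gripper_width: 0.0538
gripper_force: 0.0
```

```bash
python3 - <<'E'
from h import *
s=r.sense();print(s['tcp_pos'],s['gripper_width'])
c=cam('wrist','w2.png'); c=cam('scene'); g=c['image'][90:210,150:300,::-1]
w=cv2.imread('pics/w2.png'); g=cv2.resize(g,(500,400),interpolation=cv2.INTER_CUBIC)
cv2.imwrite('pics/s2.png',np.vstack([np.clip(1.4*cv2.resize(w[150:,60:460],(800,468))[:,:800],0,255).astype('uint8')]))
cv2.imwrite('pics/s2b.png',g)
E
```

```text
[ 0.43341573 -0.17556183  0.14277545] 0.05381001231730693
```

View pics/s2.png

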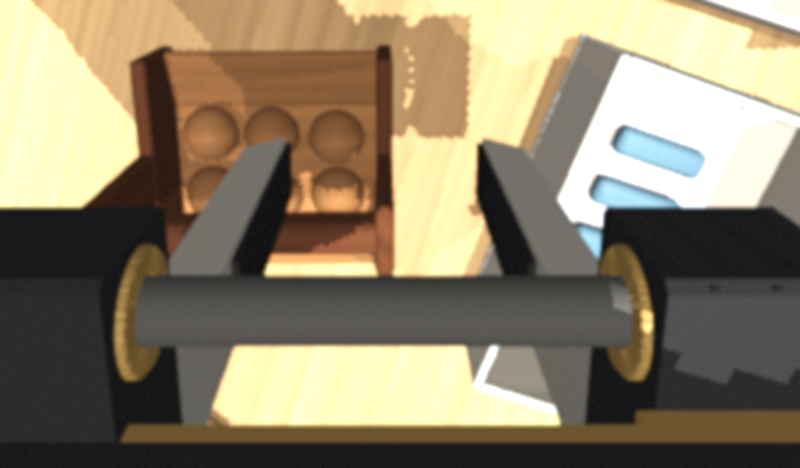

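Request:
drive_tool --pt "0 -0.1 -4" --pt "0 -0.1 -7" --pt "0 -0.1 -9" --pt "0 -0.1 -10.3" --pt "0 -0.1 -11.2" --pt "0 -0.1 -11.4" --pt "0 -0.1 -11.4" --twist '[0,0,0,0,0,0,0]'

```text
time: 3.35
tcp_pos: [0.4339, -0.1772, 0.0297]
tool_rot: [0.0, 0.589, 0.808, 0.0]
wrist_force: [-0.7, -0.2, -1.2]
gripper_width: 0.0534
gripper_force: 0.0
```

Request:
drive_tool --pt "0 0 0" --pt "0 0 0" --pt "0 0 0" --pt "0 0 0" --pt "0 0 0" --pt "0 0 0" --twist '[0,0,0,0,0,0]' --hand 255 --newtons 60

```text
time: 3.95
tcp_pos: [0.4335, -0.1773, 0.0292]
tool_rot: [-0.0, 0.589, 0.808, -0.0]
wrist_force: [-0.8, -0.3, 0.3]
gripper_width: 0.0089
gripper_force: 0.0
```

Request:
drive_tool --pt "0 0 0.5" --pt "0 0 1" --pt "0 0 1.5" --pt "0 0 2" --pt "0 0 2" --pt "0 0 2" --twist '[0,0,0,0,0,0]'

```text
time: 4.55
tcp_pos: [0.4337, -0.1772, 0.0493]
tool_rot: [0.0, 0.589, 0.808, 0.0]
wrist_force: [-0.5, -0.3, 0.8]
gripper_width: 0.0004
gripper_force: 0.0
```

```bash
python3 - <<'E'
from h import *
s=r.sense();print(s['tcp_pos'],s['gripper_width'],s['wrist_force'],s['wrist_torque'])
c=cam('scene'); g=c['image'][110:200,150:270,::-1]
cv2.imwrite('pics/s3.png',np.clip(1.3*cv2.resize(g,(720,540),interpolation=cv2.INTER_CUBIC),0,255).astype('uint8'))
E
```

```text
[ 0.43365749 -0.17719337  0.04925433] 0.00042615479653929225 [-0.51915998 -0.3264501   0.79442517] [-0.05460888  0.03061652  0.0011312 ]
```

View pics/s3.png

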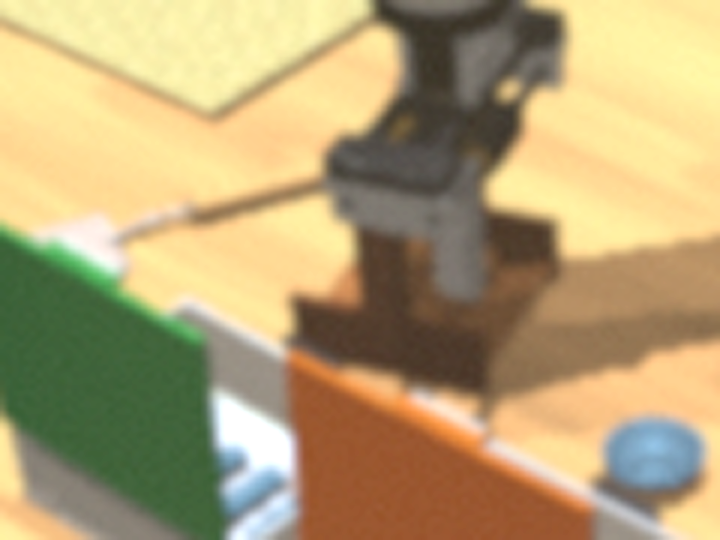

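Request:
drive_tool --pt "0 0 3" --pt "0 0 7" --pt "0 0 9.5" --pt "0 0 9.5" --pt "0 0 9.5" --twist '[0,0,0,0,0]' --hand 110

```text
time: 5.1
tcp_pos: [0.4337, -0.1769, 0.1441]
tool_rot: [0.0, 0.589, 0.808, 0.0]
wrist_force: [-0.5, 0.0, 0.2]
gripper_width: 0.0374
gripper_force: 0.0
```

```bash
cat >> h.py <<'E'
def mosaic(name,*items):
    out=[]
    for im,(x,y,w,h) in items: out.append(np.clip(1.4*cv2.resize(im[y:y+h,x:x+w,::-1],(400,300),interpolation=cv2.INTER_CUBIC).astype(float),0,255).astype('uint8'))
    while len(out)%2: out.append(out[-1]*0)
    cv2.imwrite('pics/'+name,np.vstack([np.hstack(out[i:i+2]) for i in range(0,len(out),2)]))
E
python3 - <<'E'
from h import *
s=r.sense();print(s['tcp_pos'],s['gripper_width'])
w=cam('wrist','w4.png');a=cam('scene','s4.png')['image'];t=cam('top','t4.png')['image']
mosaic('m4.png',(w['image'],(60,130,320,240)),(a,(170,110,100,75)),(t,(300,180,88,66)),(t,(0,190,256,192)))
E
```

```text
[ 0.43368803 -0.17694883  0.14408554] 0.03744415495674591
```

View pics/m4.png

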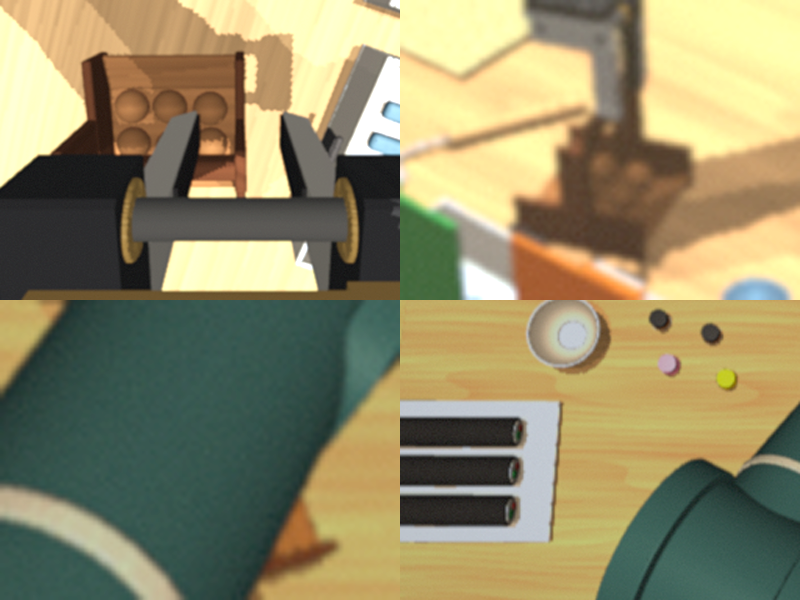

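```bash
python3 - <<'E'
from h import *
c=cam('wrist');p=r.sense()['tcp_pos']; print(p,c['cx'],c['cy'])
cp=lambda q:tuple(np.round(((np.array(proj(c,q))-[60,130])*1.25),0))
for z in (.02,.044,.1,.136): print(z,cp([p[0],p[1],z]))
P=np.array(c['pose']);print(P[:3,3])
for q,z in [((240,56),.044),((86,58),.044),((245,52),.02)]:
    print(np.round(ray(c,q[0]/1.25+60,q[1]/1.25+130,z)*100,1))
E
```

```text
[ 0.43299403 -0.17731816  0.14336649] 251.35872773774318 193.64652460349342
0.02 (np.float64(239.0), np.float64(68.0))
0.044 (np.float64(239.0), np.float64(75.0))
0.1 (np.float64(238.0), np.float64(95.0))
0.136 (np.float64(238.0), np.float64(113.0))
[ 0.41307173 -0.11259386  0.34123488]
[ 43.  -16.3   4.4]
[ 32.1 -20.    4.4]
[ 43.4 -16.3   2. ]
```

Request:
drive_tool --pt "0 0 -4" --pt "0 0 -8" --pt "0 0 -10.5" --pt "0 0 -11.5" --pt "0 0 -11.8" --pt "0 0 -11.8" --pt "0 0 -11.8" --twist '[0,0,0,0,0,0,0]'

```text
time: 6.0
tcp_pos: [0.4342, -0.1775, 0.0271]
tool_rot: [0.001, 0.589, 0.808, 0.0]
wrist_force: [-0.0, -0.1, -0.4]
gripper_width: 0.053
gripper_force: 0.0
```

Request:
drive_tool --pt "0 0 0" --pt "0 0 0" --pt "0 0 0" --pt "0 0 0" --pt "0 0 0" --pt "0 0 0" --pt "0 0 0" --pt "0 0 0" --twist '[0,0,0,0,0,0,0,0]' --hand 255 --newtons 60

```text
time: 6.8
tcp_pos: [0.4335, -0.1773, 0.0261]
tool_rot: [-0.0, 0.589, 0.808, -0.0]
wrist_force: [0.5, -0.6, -0.4]
gripper_width: 0.0007
gripper_force: 0.0
```

Request:
drive_tool --pt "0 0 0" --pt "0 0 0" --pt "0 0 0" --pt "0 0 0" --twist '[0,0,0,0]'

```text
time: 7.2
tcp_pos: [0.4335, -0.1774, 0.0261]
tool_rot: [-0.0, 0.589, 0.808, -0.0]
wrist_force: [-0.1, -0.4, 0.2]
gripper_width: 0.0003
gripper_force: 0.0
```

```bash
python3 - <<'E'
from h import *
p=r.sense()['tcp_pos']
w=cam('wrist','w5.png');a=cam('scene','s5.png')
for c in (w,a): print([np.round(proj(c,q)) for q in ([p[0],p[1],.018],[p[0],p[1],.044],[.43,-.165,.044])])
mosaic('m5.png',(w['image'],(120,80,240,180)),(a['image'],(190,125,60,45)))
E
```

```text
[array([250., 220.]), array([250., 234.]), array([251., 213.])]
[array([227., 170.]), array([227., 164.]), array([230., 165.])]
```

View pics/m5.png

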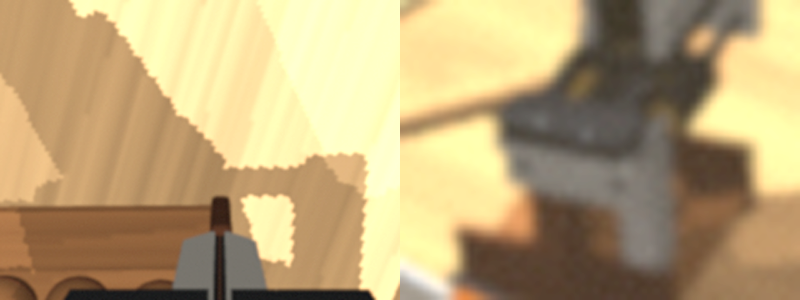

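The board sits between the fingers, but they close right through it, so only the bar can be gripped. New plan:
1. Grip the bar and stand the tote against the front wall of the orange box.
2. Tip it there with the bar loosely caged, using the wall to hold the nuts back.
3. Clamp the bar on its diagonal and lift, so the nuts roll into the box.

Request:
drive_tool --pt "0 0 4" --pt "0 0 8" --pt "0 0 12" --pt "0 0 15" --pt "0 0 15" --pt "0 0 15" --twist '[0,0,0,0,0,0]' --hand 80

```text
time: 7.9
tcp_pos: [0.4338, -0.1769, 0.1762]
tool_rot: [0.0, 0.589, 0.808, 0.001]
wrist_force: [-0.5, -0.7, -0.9]
gripper_width: 0.0447
gripper_force: 0.0
```

Request:
drive_tool --pt "-4 -6.3 0" --pt "-4 -6.3 0" --pt "-4 -6.3 0" --pt "-4 -6.3 0" --pt "-4 -6.3 0" --pt "-4 -6.3 0" --pt "-4 -6.3 0" --pt "-4 -6.3 0" --twist '[-0.15,-0.3,-0.45,-0.6,-0.75,-0.9,-1.05,-1.2]'

```text
time: 8.7
tcp_pos: [0.3929, -0.2401, 0.175]
tool_rot: [-0.0, 0.944, 0.331, -0.001]
wrist_force: [1.1, -0.2, 1.3]
gripper_width: 0.0644
gripper_force: 0.0
```

Request:
drive_tool --pt "0 0 0" --pt "0 0 0" --pt "0 0 0" --pt "0 0 0" --pt "0 0 0" --twist '[-0.15,-0.3,-0.37,-0.37,-0.37]'

```text
time: 9.2
tcp_pos: [0.3932, -0.2403, 0.1755]
tool_rot: [-0.0, 0.988, 0.156, -0.001]
wrist_force: [-0.1, 0.0, 0.1]
gripper_width: 0.0645
gripper_force: 0.0
```

```bash
python3 - <<'E'
from h import *
s=r.sense();print(s['tcp_pos'],s['tool_rot'],s['joint_positions'],s['gripper_width'])
w=cam('wrist','w6.png')
t=cam('top')
from scipy.optimize import brentq
for n,u,v,hx in (('nut',262,117,.6365),('jar',183,110,.639),('rest',343,111,.648)):
    f=lambda a: ray(t,u,v,.062+.137*np.sin(a))[0]-(hx+.003-.137*np.cos(a))
    A=np.linspace(.8,2.4,17); print(n,[(round(a,1),round(f(a)*1000)) for a in A][::2])
print([np.round(proj(w,q)) for q in ([.394,-.24,.106],)])
mosaic('m6.png',(w['image'],(0,0,512,384)),(cam('top')['image'],(300,90,112,84)))
E
```

```text
[ 0.39315715 -0.24026276  0.17553956] [-6.84251718e-05  9.87775377e-01  1.55882712e-01 -6.17027932e-04] [-0.56767861  0.29771508  1.2317118   2.04403681 -0.32932601  1.02173113
 -0.43129607] 0.06452084094888531
nut [(np.float64(0.8), 109), (np.float64(1.0), 81), (np.float64(1.2), 52), (np.float64(1.4), 23), (np.float64(1.6), -5), (np.float64(1.8), -31), (np.float64(2.0), -54), (np.float64(2.2), -72), (np.float64(2.4), -85)]
jar [(np.float64(0.8), 125), (np.float64(1.0), 97), (np.float64(1.2), 68), (np.float64(1.4), 39), (np.float64(1.6), 11), (np.float64(1.8), -15), (np.float64(2.0), -37), (np.float64(2.2), -56), (np.float64(2.4), -69)]
rest [(np.float64(0.8), 115), (np.float64(1.0), 87), (np.float64(1.2), 58), (np.float64(1.4), 28), (np.float64(1.6), 0), (np.float64(1.8), -25), (np.float64(2.0), -48), (np.float64(2.2), -66), (np.float64(2.4), -79)]
[array([252., 197.])]
```

View pics/m6.png

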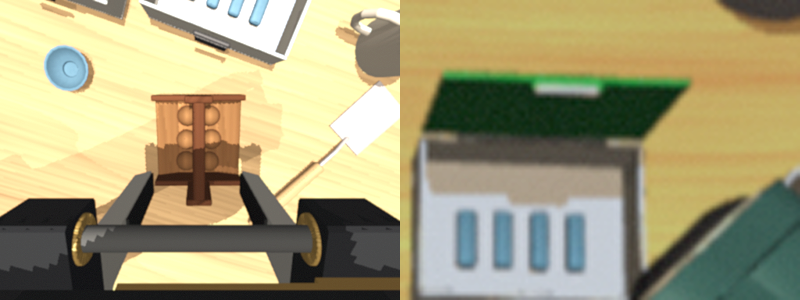

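Request:
drive_tool --pt "0 0 -4" --pt "0 0 -7" --pt "0 0 -8.5" --pt "0 0 -8.8" --pt "0 0 -8.8" --pt "0 0 -8.8" --twist '[0,0,0,0,0,0]'

```text
time: 9.95
tcp_pos: [0.394, -0.2406, 0.089]
tool_rot: [0.0, 0.988, 0.155, 0.0]
wrist_force: [-0.8, -0.4, -0.5]
gripper_width: 0.0645
gripper_force: 0.0
```

Request:
drive_tool --pt "0 0 0" --pt "0 0 0" --pt "0 0 0" --pt "0 0 0" --pt "0 0 0" --pt "0 0 0" --pt "0 0 0" --pt "0 0 0" --twist '[0,0,0,0,0,0,0,0]' --hand 255 --newtons 30

```text
time: 10.75
tcp_pos: [0.3935, -0.2403, 0.0881]
tool_rot: [-0.0, 0.988, 0.155, -0.0]
wrist_force: [0.7, -0.5, 0.9]
gripper_width: 0.004
gripper_force: 0.0
```

Request:
drive_tool --pt "0 0 0.5" --pt "0 0 1.5" --pt "0 0 2.5" --pt "0 0 3" --pt "0 0 3" --twist '[0,0,0,0,0]'

```text
time: 11.25
tcp_pos: [0.3941, -0.2403, 0.119]
tool_rot: [0.0, 0.988, 0.155, 0.001]
wrist_force: [-0.6, -0.3, 0.0]
gripper_width: 0.0004
gripper_force: 0.0
```

Request:
drive_tool --pt "0 0 -0.3" --pt "0 0 -0.6" --pt "0 0 -0.9" --twist '[0,0,0]'

```text
time: 11.55
tcp_pos: [0.3933, -0.2402, 0.1086]
tool_rot: [-0.0, 0.988, 0.155, -0.0]
wrist_force: [-0.4, -0.3, -0.4]
gripper_width: 0.0004
gripper_force: 0.0
```

```bash
python3 - <<'E'
from h import *
s=r.sense();p=s['tcp_pos'];print(p,s['wrist_force'])
w=cam('wrist','w7.png');a=cam('scene','s7.png')
for c in (w,a): print([np.round(proj(c,q),1) for q in ([p[0],p[1],p[2]-.008],[p[0],p[1],.106])])
mosaic('m7.png',(w['image'],(192,150,128,96)),(a['image'],(185,105,80,60)))
E
```

```text
[ 0.39330295 -0.24021243  0.10857219] [-0.43163721 -0.25402893 -0.36576079]
[array([251.4, 220.4]), array([251.4, 223.1])]
[array([219.8, 139. ]), array([219.7, 137.6])]
```

View pics/m7.png

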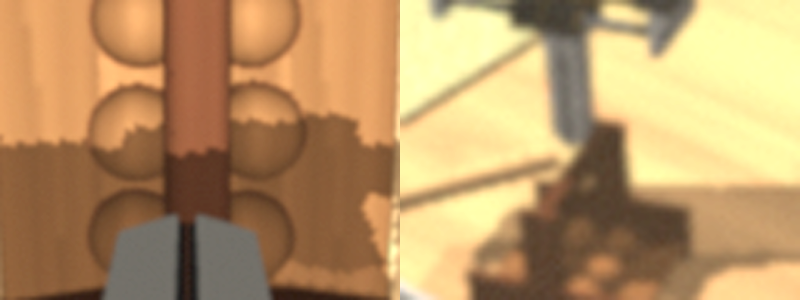

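Request:
drive_tool --pt "0 0 0" --pt "0 0 0" --pt "0 0 0" --pt "0 0 0" --pt "0 0 0" --pt "0 0 0" --twist '[0,0,0,0,0,0]' --hand 100

```text
time: 12.25
tcp_pos: [0.3936, -0.2403, 0.1092]
tool_rot: [-0.0, 0.988, 0.155, 0.0]
wrist_force: [-0.8, 0.2, 1.0]
gripper_width: 0.045
gripper_force: 0.0
```

Request:
drive_tool --pt "0 0 -1" --pt "0 0 -2" --pt "0 0 -3" --pt "0 0 -4" --pt "0 0 -4.6" --pt "0 0 -4.6" --pt "0 0 -4.6" --twist '[0,0,0,0,0,0,0]'

```text
time: 12.95
tcp_pos: [0.3935, -0.2405, 0.0632]
tool_rot: [0.0, 0.988, 0.155, -0.0]
wrist_force: [-0.4, 0.1, 0.2]
gripper_width: 0.0573
gripper_force: 0.0
```

Request:
drive_tool --pt "0 0 0" --pt "0 0 0" --pt "0 0 0" --pt "0 0 0" --pt "0 0 0" --pt "0 0 0" --pt "0 0 0" --pt "0 0 0" --twist '[0,0,0,0,0,0,0,0]' --hand 255 --newtons 30

```text
time: 13.75
tcp_pos: [0.3933, -0.2401, 0.063]
tool_rot: [-0.0, 0.988, 0.155, -0.0]
wrist_force: [0.8, -0.1, -2.7]
gripper_width: 0.0135
gripper_force: 30.0
```

Request:
drive_tool --pt "0 0 1" --pt "0 0 2.5" --pt "0 0 5" --pt "0 0 7" --pt "0 0 8" --pt "0 0 8" --twist '[0,0,0,0,0,0]'

```text
time: 14.35
tcp_pos: [0.3942, -0.2403, 0.1441]
tool_rot: [0.0, 0.988, 0.155, 0.001]
wrist_force: [0.3, 0.0, -4.2]
gripper_width: 0.0138
gripper_force: 30.0
```

Request:
drive_tool --pt "0 2 0" --pt "0 5 0" --pt "0.2 8 0" --pt "0.6 11 0" --pt "1 14 0" --pt "1.4 17 0" --pt "1.8 20 0" --pt "2.2 22 0" --twist '[0.1,0.22,0.34,0.46,0.58,0.7,0.82,0.94]'

```text
time: 15.15
tcp_pos: [0.415, -0.0182, 0.1425]
tool_rot: [-0.0, 0.809, 0.588, -0.0]
wrist_force: [0.1, -0.2, -3.1]
gripper_width: 0.0137
gripper_force: 30.0
```

Request:
drive_tool --pt "0 1 0" --pt "0.2 1.4 0" --pt "0.4 1.5 0" --pt "0.4 1.5 0" --pt "0.4 1.5 0" --twist '[0.12,0.24,0.32,0.324,0.324]'

```text
time: 15.65
tcp_pos: [0.4191, -0.0056, 0.1427]
tool_rot: [-0.0, 0.707, 0.708, -0.0]
wrist_force: [-0.6, -1.2, -3.7]
gripper_width: 0.0136
gripper_force: 30.0
```

```bash
python3 - <<'E'
from h import *
s=r.sense();p=s['tcp_pos'];print(p,s['tool_rot'],s['wrist_force'],s['gripper_width'],s['joint_positions'])
w=cam('wrist','w8.png');a=cam('scene','s8.png')
t=cam('top','t8.png')
t0=cv2.imread('pics/top0.png')[:,:,::-1]
hsv=cv2.cvtColor(t0,cv2.COLOR_RGB2HSV); m=cv2.inRange(hsv,(95,90,60),(118,255,255)); m[:190]=0;m[235:]=0;m[:,:250]=0;m[:,300:]=0
ys,xs=np.nonzero(m);print('dish',xs.mean(),ys.mean(),len(xs),ray(t,xs.mean(),ys.mean(),.015))
mosaic('m8.png',(w['image'],(0,0,512,384)),(a['image'],(180,110,160,120)))
E
```

```text
[ 0.41911774 -0.00556109  0.14271042] [-1.87175796e-04  7.06648486e-01  7.07564619e-01 -4.39110079e-04] [-0.59835511 -1.18047633 -3.68314369] 0.013589902803045685 [-0.91547121  0.13958183  0.92830916  2.16497824 -0.14238851  0.8984791
  0.09858524]
dish 274.6322314049587 208.62396694214877 242 [ 0.42967953 -0.04382659  0.015     ]
```

View pics/m8.png

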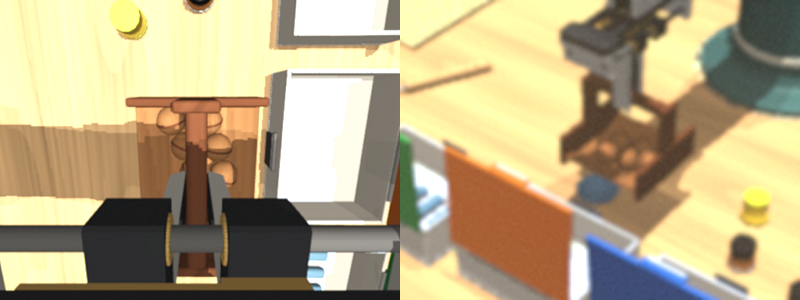

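Request:
drive_tool --pt "0 0 -1.5" --pt "0 0 -3" --pt "0 0 -4.2" --pt "0 0 -5" --pt "0 0 -5" --pt "0.5 0 -5" --pt "1 0 -5" --twist '[0,0,0,0,0,0,0]'

```text
time: 16.5
tcp_pos: [0.4304, -0.0052, 0.0937]
tool_rot: [0.0, 0.706, 0.709, 0.0]
wrist_force: [0.4, -0.2, -4.2]
gripper_width: 0.0138
gripper_force: 30.0
```

Request:
drive_tool --pt "0 0 0" --pt "0 0 0" --pt "0.4 0 0" --pt "0.8 0 0" --pt "1.2 0 0.1" --pt "1.6 0 0.2" --pt "2 0 0.3" --pt "2.4 0 0.4" --twist '[0,0,0,0,0,0,0,0]' --newtons 10

```text
time: 17.3
tcp_pos: [0.4535, -0.0054, 0.0971]
tool_rot: [-0.0, 0.706, 0.708, -0.0]
wrist_force: [-3.9, -0.4, -1.5]
gripper_width: 0.0151
gripper_force: 10.0
```

Request:
drive_tool --pt "0.4 0 0.1" --pt "0.8 0 0.2" --pt "1.2 0 0.3" --pt "1.6 0 0.4" --pt "2 0 0.5" --pt "2.4 0 0.6" --pt "2.8 0 0.7" --pt "3.2 0 0.7" --twist '[0,0,0,0,0,0,0,0]'

```text
time: 18.1
tcp_pos: [0.4855, -0.0054, 0.1045]
tool_rot: [-0.0, 0.706, 0.708, -0.0]
wrist_force: [-11.3, -0.3, 14.1]
gripper_width: 0.0184
gripper_force: 10.0
```

```bash
cat > tilt.py <<'E'
from h import *
# board edge direction in scene image: print brown mask blob of tote + nuts count in top view region
import sys
s=r.sense();print(s['tcp_pos'],s['wrist_force'],s['gripper_width'])
w=cam('wrist',sys.argv[1]+'w.png');a=cam('scene',sys.argv[1]+'s.png')
E
python3 tilt.py a9
```

```text
[ 0.4855231  -0.00541898  0.10449461] [-11.31458646  -0.34992448  14.05976157] 0.01836656425313396
```

Request:
drive_tool --pt "0 0 0.3" --pt "0 0 0.6" --pt "0 0 0.6" --twist '[0,0,0]'

```text
time: 18.5
tcp_pos: [0.4861, -0.0053, 0.1107]
tool_rot: [0.0, 0.706, 0.709, 0.0]
wrist_force: [-1.1, 0.3, -3.1]
gripper_width: 0.0187
gripper_force: 10.0
```

```bash
python3 - <<'E'
from h import *
w=cam('wrist','b1w.png')['image'];a=cam('scene','b1s.png')
# bar bright colour/edge columns in wrist: tote top board far end profile; print brown extents
hsv=cv2.cvtColor(w,cv2.COLOR_RGB2HSV)
for v in (120,126,130,134,140): print(v,''.join('#' if (hsv[v,u,0]<14 and hsv[v,u,1]>110) else '.' for u in range(130,400,4)))
# scene ascii of tote vs box
im=a['image'];h=cv2.cvtColor(im,cv2.COLOR_RGB2HSV)
for v in range(120,196,3): print(v,''.join('o' if (h[v,u,0]<14 and h[v,u,1]>170) else '#' if (h[v,u,0]<16 and h[v,u,2]<110 and h[v,u,1]>90) else 'w' if h[v,u,1]<45 and h[v,u,2]>90 else 'b' if 90<h[v,u,0]<125 and h[v,u,1]>70 else '.' for u in range(190,290,1)))
E
```

```text
120 ....................................................................
126 #########################################...........................
130 #########################################...........................
134 #########################################...........................
140 .#.###.............####################.............................
120 ....................................................................................................
123 ....................................................................................................
126 .......................................................................wwwww..wwww..................
129 .....................................................................wwwwwwwwwww....................
132 .....................................................................wwwwww.........ww.....w........
135 .....................................................................ww.............................
138 ....................................................................................................

[... 1294 characters left out ...]
.......................###############################################
180 wwwwwwww..ooooooooooooooooooooooo..................###.#.#########################################..
183 wwwwwwwww..oooooooooooooooooooooooooooo..........################################################...
186 .wwwwwwww..ooooooooo.oooooooooooooooooooo.....wwww..#...###...###################...#############...
189 ww.bbb.ww..oooooooooooooooooooooooooooooooooooo.............###################################.....
192 bbbb.wwwww..ooo.ooooooooooooooooooooooooooooooo.oooooo....www.....########..################........
195 .wwww...ww..oooooooooooooooooooooo.ooooooooooooooooooooooo...wwwwwww..##.......##########.#.#.......
```

Request:
drive_tool --pt "0.4 0 0.1" --pt "0.8 0 0.2" --pt "1.2 0 0.3" --pt "1.2 0 0.3" --twist '[0,0,0,0]'

```text
time: 19.0
tcp_pos: [0.4981, -0.0055, 0.1134]
tool_rot: [0.0, 0.706, 0.709, -0.0]
wrist_force: [-4.5, -0.8, 4.4]
gripper_width: 0.0192
gripper_force: 10.0
```

Request:
drive_tool --pt "0.4 0 0.2" --pt "0.8 0 0.4" --pt "1.2 0 0.6" --pt "1.2 0 0.6" --twist '[0,0,0,0]'

```text
time: 19.4
tcp_pos: [0.5102, -0.0053, 0.1194]
tool_rot: [0.0, 0.706, 0.709, 0.0]
wrist_force: [-3.1, -0.3, -1.1]
gripper_width: 0.0195
gripper_force: 10.0
```

Request:
drive_tool --pt "-1 0 0.3" --pt "-2 0 0.3" --pt "-3 0 0" --pt "-3 0 -0.7" --pt "-3 0 -1.4" --pt "-3 0 -1.6" --pt "-3 0 -1.6" --twist '[0,0,0,0,0,0,0]'

```text
time: 20.1
tcp_pos: [0.4793, -0.0055, 0.1025]
tool_rot: [-0.0, 0.706, 0.708, -0.001]
wrist_force: [-1.4, -0.6, -4.3]
gripper_width: 0.018
gripper_force: 10.0
```

Request:
drive_tool --pt "0.3 0 0" --pt "0.6 0 0" --pt "0.9 0 0" --pt "1.2 0 0" --pt "1.5 0 0" --pt "1.8 0 0" --twist '[0,0,0,0,0,0]'

```text
time: 20.7
tcp_pos: [0.4979, -0.0053, 0.1032]
tool_rot: [0.0, 0.706, 0.709, -0.0]
wrist_force: [-3.9, -0.5, -1.8]
gripper_width: 0.0198
gripper_force: 10.0
```

Request:
drive_tool --pt "0.3 0 0" --pt "0.6 0 0" --pt "0.9 0 0.1" --pt "1.2 0 0.1" --pt "1.2 0 0.1" --twist '[0,0,0,0,0]'

```text
time: 21.2
tcp_pos: [0.51, -0.0054, 0.1042]
tool_rot: [0.0, 0.706, 0.709, 0.0]
wrist_force: [-3.4, -0.1, -2.8]
gripper_width: 0.02
gripper_force: 10.0
```

Request:
drive_tool --pt "0.3 0 0" --pt "0.6 0 0" --pt "0.9 0 0" --pt "1.2 0 0" --pt "1.2 0 0" --twist '[0,0,0,0,0]'

```text
time: 21.7
tcp_pos: [0.5219, -0.0054, 0.1041]
tool_rot: [0.0, 0.706, 0.709, -0.0]
wrist_force: [-2.9, 0.5, -3.2]
gripper_width: 0.0198
gripper_force: 10.0
```

```bash
python3 - <<'E'
from h import *
w=cam('wrist','c1w.png');a=cam('scene','c1s.png')
im=w['image']; print(im[100:260:20,200:420:20].tolist()[0][:3])
h=cv2.cvtColor(im,cv2.COLOR_RGB2HSV)
for v in range(60,250,6): print(v,''.join('#' if (h[v,u,0]<16 and h[v,u,1]>120 and h[v,u,2]<150) else 'o' if h[v,u,0]<20 and h[v,u,1]>80 else 'w' if h[v,u,1]<50 and h[v,u,2]>120 else '.' for u in range(140,500,3)))
P=r.sense()['tcp_pos'];print([np.round(proj(w,q)) for q in ([.503,-.094,.062],[.503,.083,.062],[P[0],-.0,.14])])
E
```

```text
[[210, 194, 142], [209, 186, 135], [159, 126, 88]]
60 ................................................................................ooooo......ooo..oo...................ooo
66 ..............................o.................................................o............o.oo....................ooo
72 ..............................o.....................................................................................ooo#
78 o.............................o..............................................................................oo#########
84 o.............................o....wwwwwwwwwwwwwwwwwwwwwwwwwwwwwwwwwwwwwwwwwwwwwwwwwwwwwwwwwwww.w..oo###################
90 o.......o.....................o...www.......w.wwwwwwwwwwwwwwwwwwwwwwwwwwwwwwwwwwwwwwwwwwwwwwwwwww.######################
96 o.......o........................owwwwwwwwwwwwwwwwwwwwwwwwwwwwwwwwwwwwwwwwwwwwwwwwww...........w..######################
102 o.............................o..owwwwwwwwwwwwwwwwwwwwwwwwwwwwwwwwwwwwwwwwwwwwwwwwww..........ww.#######################
108 o......o.........................owwwwwwwwwwwwwwwwww
[... 2307 characters left out ...]
###########
222 #########################o......##########.w....wwwwwwwwwwwwwwwwwwwwwwwwwwwwwwww............############################
228 ########################........##########o........wwwwwwwwwwwwwwwwwwwwwwwwwwwww............############################
234 #######################.........##########..........wwwwwwwwwwwwwwwwwwwwwwwwwwww............############################
240 ######################..........##########...........wwwwwwwwwwwwwwwwwwwwwwwwww............#############################
246 #####################o..........##########...........wwwwwwwwwwwwwwwwwwwwwwwwww............#############################
[array([228., 309.]), array([225.,  86.]), array([250., 237.])]
```

```bash
python3 - <<'E'
from h import *
w=cam('wrist','d1w.png');a=cam('scene','d1s.png')
mosaic('m9.png',(w['image'],(60,60,360,270)),(a['image'],(190,115,120,90)))
for z in (.1,.12,.14,.16,.18): print(z,[np.round((np.array(proj(a,q))-[190,115])*400/120) for q in ([.522,.055,z],[.522,-.065,z])])
E
```

```text
0.1 [array([255., 261.]), array([150., 208.])]
0.12 [array([255., 243.]), array([149., 191.])]
0.14 [array([255., 226.]), array([148., 174.])]
0.16 [array([255., 208.]), array([147., 156.])]
0.18 [array([255., 190.]), array([146., 138.])]
```

View pics/m9.png

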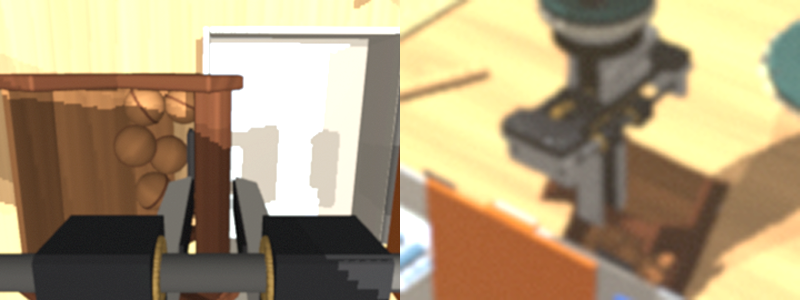

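```bash
python3 - <<'E'
from h import *
w=imaging.read_camera('wrist');a=imaging.read_camera('scene')
P=r.sense()['tcp_pos'];print(P,r.sense()['gripper_width'])
for off in (.035,.055):
  B=np.array([P[0],P[2]+off])
  for th in (30,40,50,60):
    t=np.radians(th);c,s=np.cos(t),np.sin(t)
    o=[]
    for y,z in ((-61,44),(18,107),(59,17),(61,44)):
        x=(y*c+(z-98)*s)/1000; zz=((z-98)*c-y*s)/1000
        q=[B[0]+x,P[1]+.06,B[1]+zz]
        o.append((np.round((np.array(proj(w,q))-[60,60])/.9).astype(int).tolist(),np.round((np.array(proj(a,q))-[190,115])*400/120+[400,0]).astype(int).tolist()))
    print(off,th,o)
E
```

```text
[ 0.52147295 -0.00531234  0.10415245] 0.020202703498327177
0.035 30 [([49, 77], [708, 194]), ([257, 80], [641, 239]), ([227, 73], [647, 316]), ([252, 74], [637, 308])]
0.035 40 [([32, 79], [709, 181]), ([255, 80], [641, 242]), ([203, 73], [659, 306]), ([230, 74], [646, 302])]
0.035 50 [([17, 80], [709, 169]), ([252, 79], [642, 244]), ([178, 73], [670, 293]), ([209, 74], [656, 294])]
0.035 60 [([6, 82], [707, 158]), ([248, 79], [643, 246]), ([154, 73], [681, 279]), ([188, 74], [665, 284])]
0.055 30 [([29, 79], [708, 177]), ([263, 83], [641, 222]), ([228, 74], [647, 300]), ([255, 76], [637, 291])]
0.055 40 [([7, 81], [710, 163]), ([261, 82], [641, 224]), ([202, 74], [659, 290]), ([232, 75], [647, 286])]
0.055 50 [([-13, 83], [710, 151]), ([257, 82], [642, 227]), ([175, 74], [670, 277]), ([209, 75], [656, 278])]
0.055 60 [([-28, 86], [708, 140]), ([252, 81], [643, 228]), ([149, 74], [681, 263]), ([185, 75], [665, 268])]
```

Request:
drive_tool --pt "0 0 0" --pt "0 0 0" --pt "0 0 0" --twist '[0,0,0]' --newtons 40

```text
time: 22.3
tcp_pos: [0.5215, -0.0053, 0.1042]
tool_rot: [-0.0, 0.706, 0.708, -0.0]
wrist_force: [-2.9, 0.3, -4.0]
gripper_width: 0.0184
gripper_force: 40.0
```

Request:
drive_tool --pt "-0.3 0 0.3" --pt "-0.3 0 1" --pt "-0.3 0 1.7" --pt "-0.3 0 2.4" --pt "-0.2 0 3.1" --pt "0.2 0 3.8" --pt "0.8 0 4.2" --pt "1.5 0 4.5" --twist '[0,0,0,0,0,0,0,0]'

```text
time: 23.1
tcp_pos: [0.537, -0.0052, 0.1499]
tool_rot: [-0.0, 0.706, 0.709, 0.0]
wrist_force: [-5.2, 0.1, 0.6]
gripper_width: 0.0185
gripper_force: 40.1
```

```bash
cat > nuts.py <<'E'
from h import *
import sys
w=cam('wrist',sys.argv[1]);im=w['image'];s=r.sense();print(s['tcp_pos'],s['gripper_width'],s['wrist_force'])
h=cv2.cvtColor(im,cv2.COLOR_RGB2HSV)
for v in range(80,270,6): print(v,''.join('#' if (h[v,u,0]<16 and h[v,u,1]>120 and h[v,u,2]<150) else 'o' if h[v,u,0]<20 and h[v,u,1]>80 else 'w' if h[v,u,1]<50 and h[v,u,2]>120 else '.' for u in range(50,500,4)))
E
python3 nuts.py e1.png
```

```text
[ 0.53813453 -0.00514759  0.15011238] 0.018430779731205972 [-3.74302087  0.68958218  2.14059537]
80 oo.............o..o...o...................o....................................................o#############o.o.
86 oo.............o..o...o...................o..............................................####################o.o.
92 ooo............o......o.....................wwwwwwwwwwwwwwwwwwwwwwwwwwwwwwwwwwwwwwww#########################o.o.
98 ooo............o......o.....................wwwwwwwwwwwwwwwwwwwwwwwwwwwwwwwww.....w.########################oooo.
104 ooo............o......o.....................wwwwwwwwwwwwwwwwwwwwwwwwwwwwwwwww.....w.########################o.o..
110 ooo........................o................wwwwwwwwwwwwwwwwwwwwwwwwwwwwwwwww.....w.########################o.o..
116 ooooo......................o................wwwwwwwwwwwwwwwwwwwwwwwwwwwwwwwww.....w.########################ooo..
122 ooooooooo.......o......................oooo.wwwwwwwwwwwwwwwwwwwwwwwwwwwwwwwww.....wo#######################oooo..
128 ooooooooooooo.oooo######################################www
[... 2068 characters left out ...]
.####################################.......########......wwwwwwwwwwwwww......#################.wwwoooo.......
242 ooo.###################################o.......########.......wwwwwwwwwwwww......#################wwwoooo........
248 .o..###################################........########.......wwwwwwwwwwwww.....o################owwwoooo........
254 .o...###############...o..o....ooooooo.........#######o.........................oo###############.wwwoooo........
260 .o...#############.............................#######o............................##############.wwwoooo........
266 .....############.............................#########..............................############wwwoooo.........
```

Request:
drive_tool --pt "0 0 0.5" --pt "0 0 1" --pt "0 0 1.5" --pt "0 0 2" --pt "0 0 2" --twist '[0,0,0,0,0]'

```text
time: 23.65
tcp_pos: [0.537, -0.0053, 0.1699]
tool_rot: [0.0, 0.706, 0.709, 0.001]
wrist_force: [0.5, 0.7, -1.6]
gripper_width: 0.0183
gripper_force: 40.0
```

```bash
cat > circ.py <<'E'
from h import *
import sys
w=cam('wrist',sys.argv[1]);im=w['image'];s=r.sense();print(s['tcp_pos'],s['gripper_width'],s['wrist_force'])
g=cv2.medianBlur(cv2.cvtColor(im,cv2.COLOR_RGB2GRAY),3)
k=cv2.HoughCircles(g,cv2.HOUGH_GRADIENT,1.2,14,param1=80,param2=16,minRadius=10,maxRadius=28)
h=cv2.cvtColor(im,cv2.COLOR_RGB2HSV)
for x,y,q in (k[0] if k is not None else []):
    p=h[max(0,int(y)-4):int(y)+5,max(0,int(x)-4):int(x)+5].reshape(-1,3).mean(0)
    print(int(x),int(y),int(q),p.round())
E
python3 circ.py e2.png
```

```text
[ 0.53674352 -0.00524758  0.16949406] 0.018177250855538663 [-0.43609882  0.73520576 -3.39772681]
219 39 18 [ 15. 138. 180.]
63 37 18 [ 23. 180. 103.]
36 29 21 [ 32. 142. 216.]
330 78 27 [ 24.  80. 210.]
138 5 15 [21. 20. 47.]
251 347 24 [ 77.  53. 150.]
251 118 23 [105.  14. 224.]
345 119 23 [ 19.  28. 191.]
311 77 25 [ 27.  73. 210.]
294 77 25 [ 24.  78. 210.]
239 161 18 [ 10. 151. 118.]
245 42 20 [106.  14. 223.]
237 342 19 [ 14. 125.  93.]
277 77 25 [ 25.  76. 210.]
240 72 25 [ 22.  85. 205.]
277 353 23 [100.  80. 166.]
240 107 18 [105.  14. 224.]
210 102 25 [ 21.  90. 210.]
258 72 25 [ 21.  90. 206.]
251 24 27 [106.  15. 224.]
214 24 23 [ 19. 109. 185.]
198 145 22 [ 14. 141. 165.]
510 297 25 [20. 15. 59.]
329 240 13 [ 20.  28. 190.]
426 270 12 [ 24. 103. 210.]
208 167 25 [ 14. 139. 100.]
336 48 25 [ 88.  12. 207.]
276 324 22 [66. 39. 99.]
216 203 16 [ 15. 128.  80.]
351 72 23 [ 20.  94. 191.]
215 143 12 [ 13. 145. 137.]
217 186 11 [ 13. 148. 102.]
359 31 19 [ 20.  31. 145.]
222 348 11 [ 24.  74. 180.]
480 264 23 [ 23.  84. 209.]
250 261 20 [ 10. 152.  62.]
288 113 22 [105.  14. 224.]
306 234 13 [ 82.   7. 218.]
498 305 17 [ 20.  16. 106.]
276 339 13 [102.  45. 199.]
316 42 23 [106.  14. 224.]
264 113 12 [105.  14. 224.]
73 155 12 [ 13. 149.  74.]
```

```bash
cat > th.py <<'E'
from h import *
import sys
w=imaging.read_camera('wrist');im=w['image'];s=r.sense();P=s['tcp_pos'];print(P,s['gripper_width'],s['wrist_force'])
def pts(th,off,dy=.06):
    t=np.radians(th);c,sn=np.cos(t),np.sin(t);o=[]
    for y,z in ((-61,44),(-18,107),(18,107),(61,44),(59,17)):
        q=[P[0]+(y*c+(z-98)*sn)/1000,P[1]+dy,P[2]+off+((z-98)*c-y*sn)/1000]; o.append(np.round(proj(w,q)).astype(int).tolist())
    return o
for th in (0,20,30,40,50): print(th,pts(th,.035))
h=cv2.cvtColor(im,cv2.COLOR_RGB2HSV)
for v in range(118,152,3): print(v,''.join('#' if (h[v,u,0]<16 and h[v,u,1]>120 and h[v,u,2]<150) else 'o' if h[v,u,0]<20 and h[v,u,1]>80 else 'w' if h[v,u,1]<50 and h[v,u,2]>120 else '.' for u in range(0,320,3)))
E
python3 th.py
python3 - <<'E'
import cv2
im=cv2.cvtColor(cv2.imread('pics/w8.png'),cv2.COLOR_BGR2HSV);h=im
for v in range(118,152,3): print(v,''.join('#' if (h[v,u,0]<16 and h[v,u,1]>120 and h[v,u,2]<150) else 'o' if h[v,u,0]<20 and h[v,u,1]>80 else 'w' if h[v,u,1]<50 and h[v,u,2]>120 else '.' for u in range(120,380,3)))
E
```

```text
[ 0.53659802 -0.00521898  0.16922839] 0.01826125121835858 [ 0.2039735   0.07073326 -4.11354074]
0 [[158, 127], [212, 133], [289, 133], [344, 128], [331, 127]]
20 [[121, 129], [220, 133], [292, 132], [306, 127], [286, 126]]
30 [[104, 130], [226, 134], [291, 132], [286, 127], [264, 126]]
40 [[89, 131], [233, 134], [289, 132], [267, 127], [242, 126]]
50 [[75, 132], [240, 134], [286, 131], [248, 127], [220, 126]]
118 oooooooooooooooooooooooo................o........o.....o....................wwwwwwwwwwwwwwwwwwwwwwwwwwwwwww
121 oooooooooooooooooooooooooo..............o...o....o.....o....................wwwwwwwwwwwwwwwwwwwwwwwwwwwwwww
124 ooooooooooooooooooooooooooooo...........o...o....o.....o...................oww.wwwwwwwwwwwwwwwwwwwwwwwwwwww
127 ooooooooooooooooooooooooooooooo.........o..oo.ooo#oooo#########################.............wwwwwwwwwwwwwww
130 ooooooooooooooo#############################################################################wwwwwwwwwwwwwww
133 oooooooooooooo##############################################################################wwwwwwwwwwwwwww
136 ooooooooooo
[... 1060 characters left out ...]
############################################.......wwwww
133 o....o...oo..o#########################oo##################################.......wwwww
136 o........oo..oooo######################o###############################oo##w......wwwww
139 o........oo..oo...oooooooooooo##o######################oooooooooooooooo..oow......wwwww
142 o........oo...o...oooooooooo###oo#####################ooooooooooooooooo..oo......wwwwww
145 oo.......oo...o...oooooooooo#oooooo###################ooooooooooooooooo..oo......wwwwww
148 .o.......oo...o...ooooooooo##oooooooo############ooooo#oooooooooooooooo..oo......wwwwww
151 .o.......oo...o...ooooooooo#ooooooooo############ooooo#oooooooooooooooo..oo......wwwwww
```

```bash
cat >> th.py <<'E'
for th in (55,60,65,70,75,80,90): print(th,pts(th,.035))
F=[]
for _ in range(10): imaging.read_camera('wrist'); F.append(r.sense()['wrist_force'])
print(np.mean(F,0),np.std(F,0))
E
python3 th.py | grep -v '#'
python3 - <<'E'
from h import *
# nut-coloured pixels inside box region: wrist image cols 300-420 & scene
w=cv2.cvtColor(cv2.imread('pics/e2.png'),cv2.COLOR_BGR2HSV);h=w
for v in range(84,330,6): print(v,''.join('#' if (h[v,u,0]<16 and h[v,u,1]>120 and h[v,u,2]<150) else 'o' if h[v,u,0]<20 and h[v,u,1]>80 else 'w' if h[v,u,1]<50 and h[v,u,2]>120 else '.' for u in range(150,450,4)))
E
```

```text
[ 0.53647978 -0.00524517  0.16907277] 0.01860377979435556 [-0.51777057 -0.55833225 -3.87460064]
0 [[158, 127], [212, 133], [289, 133], [344, 129], [331, 127]]
20 [[121, 129], [220, 133], [292, 132], [306, 127], [286, 126]]
30 [[104, 130], [226, 134], [291, 132], [286, 127], [264, 126]]
40 [[89, 131], [233, 134], [289, 132], [267, 127], [242, 126]]
50 [[75, 132], [240, 134], [286, 131], [248, 127], [220, 126]]
118 oooooooooooooooooooooooo................o........o.....o....................ww.wwwwwwwwwwwwwwwwwwwwwwwwwwww
121 oooooooooooooooooooooooooo..............o...o....o.....o....................ww.wwwwwwwwwwwwwwwwwwwwwwwwwwww
124 ooooooooooooooooooooooooooooo...........o...o....o.....o...................oww.wwwwwwwwwwwwwwwwwwwwwwwwwwww
55 [[70, 133], [244, 134], [285, 131], [238, 127], [209, 126]]
60 [[66, 134], [248, 134], [283, 131], [229, 127], [198, 126]]
65 [[63, 135], [252, 134], [280, 131], [219, 127], [187, 126]]
70 [[62, 136], [256, 134], [278, 131], [210, 127], [176, 126]]
75 [[62, 137], [260, 134], [276, 131], [200, 127], [165, 126]]
80 [[65, 138], [264, 134], [273, 131
[... 2739 characters left out ...]
o......#######ow......o........................####.wwoooo..
282 .............ooo......########......oo.........................#####oooo...
288 .............oo.....................oo...............................o##...
294 .............oo......................oo....................................
300 .............oo.......................o....................................
306 .............oo......................oo....................................
312 .............oo......................oo....................................
318 ..............o......................oo....................................
324 .............o.o...#o#o########.w...ooo..........................###ooo....
```

Request:
drive_tool --pt "1.5 0 0.3" --pt "3 0 0.5" --pt "4 0 0.5" --pt "2.5 0 0.5" --pt "4.5 0 0.5" --pt "2.5 0 0.5" --pt "4.5 0 0.5" --pt "4 0 0.5" --twist '[0,0,0,0,0,0,0,0]'

```text
time: 25.1
tcp_pos: [0.5779, -0.0051, 0.174]
tool_rot: [0.0, 0.705, 0.709, -0.0]
wrist_force: [-1.7, 0.5, -2.9]
gripper_width: 0.018
gripper_force: 40.0
```

```bash
python3 th.py | tail -1; python3 - <<'E'
from h import *
w=cam('wrist','f1.png');h=cv2.cvtColor(w['image'],cv2.COLOR_RGB2HSV);print(r.sense()['gripper_width'])
for v in range(84,330,6): print(v,''.join('#' if (h[v,u,0]<16 and h[v,u,1]>120 and h[v,u,2]<150) else 'o' if h[v,u,0]<20 and h[v,u,1]>80 else 'w' if h[v,u,1]<50 and h[v,u,2]>120 else '.' for u in range(0,400,4)))
E
```

```text
[-0.20904284  0.18119986 -2.70829724] [0.48547364 0.58855414 0.6836125 ]
0.018343701541842807
84 oo...oooo...............................................................................o#####ooo.oo
90 oo...oo.o............o......o........................................................#########ooo.oo
96 ooooooooo............o..o...o..................w.......wwwwwwwwwwwwwwwwwwwwwwwwww.w###########ooo.oo
102 ooooooooooo..........o..o......................w..wwwwwwwwwwwwwwwwwwwwwwwwwwwww..ww###########oo..oo
108 oooooooooooooo.......o......o..................w..wwwwwwwwwwwwwwwwwwwwwwwwwwwww..ww##########ooo..oo
114 ooooooooooooooo.oooo....o...o..................w..wwwwwwwwwwwwwwwwwwwwwwwwwwwww..w.##########ooo..oo
120 ooooooooooooooo.ooooooooo...o...o..............w..wwwwwwwwwwwwwwwwwwwwwwwwwwwww..w.##########ooo..oo
126 ooooooooooooooo.ooooooooooooooo.o.....o....oooo.#o.........wwwwwwwwwwwwwwwwwwww....##########ooo..o.
132 ooooooooooo##########################################################wwwwwwwwww...o##########ooo..o.
138 ooooooooooo#################################################
[... 2595 characters left out ...]
.....................oo.....................oo........................
294 ...................................................oo.....................oo........................
300 ..................................................oo......................oo........................
306 ..................................................oo......................o.........................
312 ..................................................oo......................oo........................
318 ..................................................oo.......................o........................
324 ...................#####..........................oo.....#o#o########ww..ooo........................
```

```bash
python3 - <<'E'
from h import *
w=imaging.read_camera('wrist'); print(ray(w,40,174,.014)); P=np.array(w['pose']);print(P[:3,3])
for z in (.014,.04): print(ray(w,40,174,z-.026)+[0,0,.026])
s=cv2.imread('pics/top0.png')
a=cam('scene','g1.png');h=cv2.cvtColor(a['image'],cv2.COLOR_RGB2HSV);h0=cv2.cvtColor(cv2.imread('pics/scene0.png'),cv2.COLOR_BGR2HSV)
print([np.round(proj(a,q)) for q in ([.4,0,.014],[.48,0,.014],[.46,.06,.014],[.43,-.044,.015])])
for v in range(150,215,2): print(v,''.join('#' if (h[v,u,0]<16 and h[v,u,1]>110 and h[v,u,2]<115) else 'w' if h[v,u,1]<50 and h[v,u,2]>110 else 'b' if 90<h[v,u,0]<125 and h[v,u,1]>60 else 'O' if h[v,u,1]>190 else '.' for u in range(210,330,1)))
E
```

```text
[ 0.33993917 -0.00229713  0.014     ]
[0.57662988 0.06248744 0.37206189]
[ 0.32275232 -0.00700134  0.014     ]
[ 0.33993917 -0.00229713  0.04      ]
[array([275., 186.]), array([260., 199.]), array([279., 204.]), array([259., 186.])]
150 ....................................#########...........................................................................
152 ....................................##############......................................................................
154 ................w...................##################..................................................................
156 ....................................#######################.............................................................
158 ....................................#############################.......................................................
160 ...........##.......................###############################..............................#......................
162 ..........########..................#############################...............................................
[... 2558 characters left out ...]
bbbbw.....wwwwwwwwww.......................................................
206 ........................................ww..bbbbbbbbbw.wwwwwwwwwww......................................................
208 ........................................www..bbbbbbbbbbb.wwwwwwww.......................................................
210 .......................................wwwww.bbbbbbbbbbbbbbbwwwww.......................................................
212 .#.....................................wwwww..bbbbbbbbbbbbbbbbbbww.wwww..wwwww........................##................
214 ....#..................................wwwwww.bbbbbbbbbbbbbbbbbbbbbbbbb.wwwwwwwwww....................#########.........
```

Request:
drive_tool --pt "-3 0 0.5" --pt "-6.5 -1 0.5" --pt "-9 -4 0.5" --pt "-10 -8 0" --pt "-10 -12 0" --pt "-10 -16 0" --pt "-10 -20 0" --pt "-10 -23.5 0" --twist '[0,0,0,0,0,0,0,0]'

```text
time: 26.6
tcp_pos: [0.4763, -0.2423, 0.1743]
tool_rot: [0.0, 0.706, 0.708, 0.0]
wrist_force: [1.1, 0.7, -2.9]
gripper_width: 0.0187
gripper_force: 40.0
```

Request:
drive_tool --pt "0 0 -3" --pt "0 0 -6" --pt "0 0 -8" --pt "0 0 -9" --pt "0 0 -9.5" --pt "0 0 -10" --twist '[0,0,0,0,0,0]'

```text
time: 27.2
tcp_pos: [0.4822, -0.2416, 0.0774]
tool_rot: [0.005, 0.705, 0.709, 0.003]
wrist_force: [24.7, 6.5, 42.4]
gripper_width: 0.0179
gripper_force: 40.1
```

```bash
python3 - <<'E'
from h import *
t=cam('top','t10.png');a=cam('scene','s10.png')
print(r.sense()['tcp_pos'],r.sense()['wrist_force'])
h=cv2.cvtColor(t['image'],cv2.COLOR_RGB2HSV)
for v in range(126,184,2): print(v,''.join('#' if (h[v,u,0]<20 and h[v,u,1]>60 and h[v,u,2]<150) else 'w' if h[v,u,1]<50 and h[v,u,2]>110 else '.' for u in range(225,300)))
print([np.round(ray(a,u,v,.014),3) for u,v in ((285,177),)])
E
```

```text
[ 0.48239463 -0.24142249  0.0774477 ] [15.38415062  1.95520566 25.41799351]
126 .....################################################################......
128 ......###############################################################......
130 ......##############################################################.......
132 ......####..###............................................................
134 .....w.............................................................#.......
136 .....ww....................................................................
138 .....ww............................................................w.......
140 .....ww..w..w..w.wwwwwww.w.ww.w.wwww.www.wwwww....w...w.....ww.w...w.......
142 .....ww...ww.ww.wwwwwwwww.ww.w...www.ww..wwwwwwwwwww.w..w..w..w....w.......
144 .....w...ww..ww.wwww..w.ww.wwwww..w..ww.w..www.www.w..www.w.w.w....w.#.....
146 .....w..wwww...w..w..ww.w.wwwwww..wwwwwwwwww.wwww.wwww.w..w........w##.....
148 .....w..wwwwwwwwwwwwwwwwwwwwwwwwwwwwwwwwww.wwwwwwwwwwwwwwwwwwwwww..w.#.....
150 .....w..wwwwwwwwwwwwwwwwwwwwwwwwwwwwwwwwwwwwwwwwwwwwwwwwwwww
[... 629 characters left out ...]
wwwwwwwwwwwwwwww..w.......
168 .....w..wwwwwwwwwwwwwwwwwwwwwwwwwwwwwwwwwwwwwwwwwwwwwwwwwwwwwwwww..w.......
170 .....w..wwwwwwwwwwwwwwwwwwwwwwwwwwwwwwwwwwwwwwwwwwwwwwwwwwwwwwwwww.w.......
172 .....w..wwwwwwwwwwwwwwwwwwwwwwwwwwwwwwwwwwwwwwwwwwwwwwwwwwwwwwwwww.w.......
174 .....w.wwwwwwwwwwwwwwwwwwwwwwwwww######.wwwwwwwwwwwwwwwwwwwwwwwwww.w#......
176 .....wwwwwwwwwwwwwwwwwwwwwwwww.#########.wwwwwwwwwwwwwwwwwwwwwwwwwww#......
178 ..............................###########..........................##......
180 ......#................#.......##########....######...#.#..#..##.###.......
182 .......#############################################################.......
[array([ 0.34 , -0.   ,  0.014])]
```

Request:
drive_tool --pt "0 0 0.6" --pt "0 0 1.5" --pt "0 0 2" --pt "0 0 2" --twist '[0,0,0,0]'

```text
time: 27.7
tcp_pos: [0.4767, -0.2404, 0.0949]
tool_rot: [0.0, 0.706, 0.708, 0.0]
wrist_force: [-0.2, -0.2, -3.2]
gripper_width: 0.0184
gripper_force: 40.0
```

```bash
python3 - <<'E'
from h import *
t=cam('top','t11.png');a=cam('scene','s11.png');print(r.sense()['tcp_pos'],r.sense()['wrist_force'],r.sense()['gripper_width'])
for c,n0,nm in ((t,'top0.png','top'),(a,'scene0.png','scene')):
    b=cv2.imread('pics/'+n0)[:,:,::-1]
    d=np.abs(cv2.GaussianBlur(c['image'],(3,3),0).astype(int)-cv2.GaussianBlur(b,(3,3),0)).max(2)
    m=(d>28).astype('uint8'); k,l,st,ce=cv2.connectedComponentsWithStats(m)
    for i in range(1,k):
        if 25<st[i,4]<1500: print(nm,st[i],ce[i].round(),c['image'][l==i].mean(0).round(),np.round(ray(c,*ce[i],.014),3))
w=cam('wrist','w11.png')
h=cv2.cvtColor(w['image'],cv2.COLOR_RGB2HSV)
for v in range(84,270,6): print(v,''.join('#' if (h[v,u,0]<16 and h[v,u,1]>120 and h[v,u,2]<150) else 'o' if h[v,u,0]<20 and h[v,u,1]>80 else 'w' if h[v,u,1]<50 and h[v,u,2]>120 else '.' for u in range(0,400,4)))
E
```

```text
[ 0.47645193 -0.2401634   0.0941332 ] [-0.31256338 -0.06215053 -3.79194864] 0.018253975464296832
top [258  41   9  13  34] [262.  47.] [152. 137.  81.] [ 0.942 -0.008  0.014]
top [172  49  14  10  47] [179.  54.] [152. 130.  76.] [0.915 0.25  0.014]
top [340  49  10  14  49] [345.  57.] [152. 132.  78.] [ 0.908 -0.267  0.014]
top [185  57  10  11  42] [189.  62.] [152. 138.  81.] [0.889 0.219 0.014]
top [287  57   8   7  27] [291.  59.] [152. 135.  80.] [ 0.898 -0.097  0.014]
top [165  61  12  10  39] [170.  66.] [152. 134.  79.] [0.875 0.276 0.014]
top [359  62  10  14  52] [364.  68.] [152. 134.  78.] [ 0.87  -0.323  0.014]
top [59 71  9  7 32] [63. 74.] [151. 120.  70.] [0.847 0.604 0.014]
top [182  71  53  26 326] [209.  85.] [153. 129.  76.] [0.81  0.155 0.014]
top [445  70   6   9  29] [448.  74.] [151. 123.  72.] [ 0.85  -0.58   0.014]
top [285  77   9  10  38] [289.  81.] [153. 128.  75.] [ 0.825 -0.092  0.014]
top [294  79   6   9  29] [297.  83.] [153. 128.  75.] [ 0.82  -0.115  0.014]
top [232  80  92  37 880] [272.  97.] [153. 132.  77.] [ 0.773 -0.037  0.014]
top [304  8
[... 10673 characters left out ...]
#####################oo......########o.....ooo...wwwwwwwwww...........
234 ...............####################################oo......########o......oo...wwwwwwwwwwwwwwwwwwwww
240 ...............o###################################o.......########o......o....wwwwwwwwwwwwwwwwwwwww
246 ................###################################o.......########............wwwwwwwwwwwwwwwwwwwww
252 ................###################################........#########...........wwwwwwwwwwwwwwwwwwwww
258 ................###############............................########o...........................wwwww
264 ................o#############............................oo#######o................................
```

```bash
python3 - <<'E'
from h import *
w=imaging.read_camera('wrist'); print('D',ray(w,276,109,.014))
a=imaging.read_camera('scene')
for p in ([.39,-.24,.0],[.45,-.18,0],[.45,-.30,0],[.33,-.18,0],[.33,-.30,0]): print(p,np.round(proj(a,p)))
g=cv2.medianBlur(cv2.imread('pics/s11.png'),3)
hsv=cv2.cvtColor(g,cv2.COLOR_BGR2HSV)
for nm in('scene0','s11'):
    h=cv2.cvtColor(cv2.imread(f'pics/{nm}.png'),cv2.COLOR_BGR2HSV)
    for v in range(146,200,2): print(nm,v,''.join('#' if (h[v,u,0]<16 and h[v,u,1]>110 and h[v,u,2]<125) else 'o' if h[v,u,0]<15 and h[v,u,1]>70 else 'w' if h[v,u,1]<50 and h[v,u,2]>110 else 'b' if 90<h[v,u,0]<125 and h[v,u,1]>60 else '.' for u in range(200,275))) if nm=='s11' else None
E
```

```text
D [ 0.4968734  -0.16677061  0.014     ]
[0.39, -0.24, 0.0] [222. 162.]
[0.45, -0.18, 0] [224. 176.]
[0.45, -0.3, 0] [199. 164.]
[0.33, -0.18, 0] [246. 160.]
[0.33, -0.3, 0] [221. 148.]
s11 146 ...oooooo######################.o#o........................................
s11 148 ....o#########################oo###........................................
s11 150 oo..o#######################ooo.##.........................................
s11 152 o.o################oo####o###o#.o#.........................................
s11 154 .o################o##oo##oo#o#o#o##........................................
s11 156 o##########################o#o.o###........................................
s11 158 .#.##########################oo###........................................#
s11 160 ..........#######################..........................................
s11 162 ..#..........#################.#...............................#...........
s11 164 ...#..........#..#########ooo#o#......#...........##.#.....................
s11 166 ...................#######o.#o#........#...........................
[... 652 characters left out ...]
....wwbbbbbbbbbbbbww........
s11 184 #######################oooooooo.ww.................w...bbbbbbbbbbbww.......
s11 186 ###########################oooooooowww.............ooooowwbbbbbbbbww.......
s11 188 o###############################oooooo.www.........oooooo.wbbbbbbww........
s11 190 o##################################ooooooo.ww.....##oooooo.bbbb..o.........
s11 192 #######################################ooooooo.www.o#####oo.o..............
s11 194 o##########################################ooooooow........................
s11 196 #################################################.w..wwwwwww...............
s11 198 #################################################.wwwwwwwwwww..............
```

Request:
drive_tool --pt "-1.5 -2 0" --pt "-1.5 -2 -0.5" --pt "-1.5 -2 -1" --pt "-1.5 -2 -1.3" --twist '[0,0,0,0]' --newtons 12

```text
time: 28.35
tcp_pos: [0.4623, -0.2601, 0.0808]
tool_rot: [0.0, 0.706, 0.709, 0.0]
wrist_force: [6.6, 0.6, 12.5]
gripper_width: 0.0194
gripper_force: 12.0
```

Request:
drive_tool --pt "0 0 -0.3" --pt "0 0 -0.6" --pt "0 0 -0.6" --twist '[0,0,0]'

```text
time: 28.65
tcp_pos: [0.4649, -0.2606, 0.0764]
tool_rot: [0.002, 0.705, 0.709, 0.001]
wrist_force: [8.5, 0.3, 14.6]
gripper_width: 0.0195
gripper_force: 12.0
```

Request:
drive_tool --pt "-0.3 0 0" --pt "-0.7 0 0" --pt "-1.1 0 0" --pt "-1.5 0 0" --pt "-2 0 0" --pt "-2.5 0 0" --twist '[0,0,0,0,0,0]' --newtons 6

```text
time: 29.25
tcp_pos: [0.4378, -0.2603, 0.0757]
tool_rot: [0.001, 0.705, 0.709, 0.0]
wrist_force: [1.7, 0.4, 9.7]
gripper_width: 0.02
gripper_force: 6.0
```

```bash
cat > bd.py <<'E'
from h import *
s=r.sense();w=imaging.read_camera('wrist');h=cv2.cvtColor(w['image'],cv2.COLOR_RGB2HSV)
print(np.round(s['tcp_pos'],4),s['gripper_width'],np.round(s['wrist_force'],1))
for v in (133,136,150,190): print(v,''.join('#' if (h[v,u,0]<16 and h[v,u,1]>120 and h[v,u,2]<150) else 'o' if h[v,u,0]<20 and h[v,u,1]>80 else '.' for u in range(0,360,3)))
E
python3 bd.py
```

```text
[ 0.4378 -0.2603  0.0757] 0.020040658430593456 [1.7 0.4 9.7]
133 oooooooooooooooooooo###########################################################################.................oo..oooo
136 oooooooooooooooooooo###########################################################################o................oo..oooo
150 o....oooooooooooooooooo##############################################oooooo###############oooooooooo...........oo...ooo.
190 ..o..................oooo##################################################################oooooooooooooooooooooooooo...
```

Request:
drive_tool --pt "-0.5 0 0.2" --pt "-1 0 0.3" --pt "-1.5 0 0.3" --pt "-2 0 0.3" --pt "-2.5 0 0.3" --pt "-3 0 0.3" --twist '[0,0,0,0,0,0]'

```text
time: 29.9
tcp_pos: [0.406, -0.2602, 0.0781]
tool_rot: [-0.0, 0.706, 0.709, -0.0]
wrist_force: [-0.3, 0.6, -0.6]
gripper_width: 0.019
gripper_force: 6.0
```

```bash
python3 bd.py
```

```text
[ 0.406  -0.2602  0.0781] 0.018982859787956982 [-0.3  0.6 -0.6]
133 .oooooooooooooooooooooooooooooooooo##############################################################.......................
136 ..oooooooooooooooooooooooooooooooooo###########################################################oo.......................
150 .......ooooooooooooooooooooooooooooo##################################ooo#o###############ooooooooooo...................
190 .......ooo.....o......ooooooooooooooo#####################################################oooooooooooooooooooooooooooooo
```

Request:
drive_tool --pt "-0.5 0 -0.3" --pt "-1 0 -0.4" --pt "-1.5 0 -0.5" --pt "-2 0 -0.6" --pt "-2.5 0 -0.7" --pt "-3 0 -0.8" --pt "-3.5 0 -0.9" --pt "-4 0 -1" --twist '[0,0,0,0,0,0,0,0]'

```text
time: 30.75
tcp_pos: [0.3661, -0.2602, 0.068]
tool_rot: [-0.0, 0.706, 0.709, -0.0]
wrist_force: [-0.7, 1.4, -2.6]
gripper_width: 0.0143
gripper_force: 6.0
```

```bash
python3 bd.py
```

```text
[ 0.3661 -0.2602  0.068 ] 0.014306899802504575 [-0.7  1.4 -2.6]
133 .oooooooooooooooooooooooooooooooooooooooooooooooooooo#############################################################......
136 ..ooooooooooooooooooooooooooooooooooooooooooooooooooooo#######################################################o.........
150 ......ooooooooooooooooooooooooooooooooooooooooooooooooooo##############ooooo#############ooooooooooooooooooooo..........
190 ....................oooooooooooooooooooooooooooooooooooooo###################################################oooooo.oooo
```

Request:
drive_tool --pt "0 0 -0.2" --pt "0 0 -0.4" --pt "0 0 -0.6" --pt "0 0 -0.6" --twist '[0,0,0,0]'

```text
time: 31.2
tcp_pos: [0.3666, -0.2604, 0.062]
tool_rot: [-0.0, 0.706, 0.709, -0.0]
wrist_force: [-0.6, 0.7, -2.9]
gripper_width: 0.0139
gripper_force: 6.0
```

Request:
drive_tool --pt "0 0 0" --pt "0 0 0" --pt "0 0 0" --pt "0 0 0" --pt "0 0 0" --pt "0 0 0" --twist '[0,0,0,0,0,0]' --hand 90

```text
time: 31.8
tcp_pos: [0.3666, -0.2603, 0.0622]
tool_rot: [0.0, 0.706, 0.709, -0.0]
wrist_force: [-0.4, 0.2, 0.2]
gripper_width: 0.0583
gripper_force: 0.0
```

```bash
python3 bd.py
```

```text
[ 0.3666 -0.2603  0.0622] 0.05834719344089991 [-0.4  0.2  0.2]
133 oooooooooooooooooooooooooooooooooooooooooooooooooooooo############################################################o.....
136 ooooooooooooooooooooooooooooooooooooooooooooooooooooooooo############################################oo########o........
150 ......oooooooooooooooooooooooooooooooooooooooooooooooooooo#############oooooo############oooooooooooooooooooooo.........
190 ...................oooooooooooooooooooooooooooooooooooooooo###################################################oooooo.ooo
```

Request:
drive_tool --pt "0 0 5" --pt "0 0 10" --pt "0 0 15" --pt "0 0 20" --pt "0 0 20" --twist '[0,0,0,0,0]'

```text
time: 32.35
tcp_pos: [0.3685, -0.2617, 0.2671]
tool_rot: [0.003, 0.706, 0.708, 0.003]
wrist_force: [0.2, -0.2, -0.9]
gripper_width: 0.061
gripper_force: 0.0
```

Request:
drive_tool --pt "1 5 0" --pt "1 10 0" --pt "1 15 0" --pt "1 20 0" --pt "1 25 0" --pt "0 30 0" --pt "-1 35 0" --pt "-2 40 0" --twist '[0,0,0,0,0,0,0,0]'

```text
time: 33.15
tcp_pos: [0.3463, 0.1376, 0.262]
tool_rot: [-0.0, 0.706, 0.708, 0.0]
wrist_force: [1.0, 0.9, 0.7]
gripper_width: 0.0605
gripper_force: 0.0
```

Request:
drive_tool --pt "-1 5 0" --pt "-3 10 0" --pt "-5 15 0" --pt "-7 20 0" --pt "-9 25 0" --pt "-11 30 0" --pt "-11 30 0" --twist '[0,0,0,0,0,0,0]'

```text
time: 33.85
tcp_pos: [0.2346, 0.4391, 0.2612]
tool_rot: [-0.0, 0.704, 0.71, -0.001]
wrist_force: [0.6, 0.2, 0.5]
gripper_width: 0.0607
gripper_force: 0.0
```

```bash
cat > blobs.py <<'E'
from h import *
import sys
def blobs(c,base,lo,hi,box):
    b=cv2.imread('pics/'+base)[:,:,::-1]
    i=c['image'].astype(int); m=((b.astype(int).sum(2)-i.sum(2))>60).astype('uint8')
    x0,y0,x1,y1=box; mm=np.zeros_like(m); mm[y0:y1,x0:x1]=m[y0:y1,x0:x1]
    k,l,st,ce=cv2.connectedComponentsWithStats(mm)
    for j in range(1,k):
        if lo<st[j,4]<hi: print(st[j],ce[j].round(1),i[l==j].mean(0).round(),np.round(ray(c,*ce[j],.014),3))
if __name__=='__main__':
    t=cam('top',sys.argv[1]+'t.png'); print('top');blobs(t,'top0.png',30,2500,(60,130,400,330))
    a=cam('scene',sys.argv[1]+'s.png'); print('scene');blobs(a,'scene0.png',30,2500,(150,120,380,260))
    print(r.sense()['tcp_pos'])
E
python3 blobs.py n1
```

```text
top
[256 172  10   5  37] [260.5 174.5] [97. 71. 53.] [ 0.53  -0.003  0.014]
[202 183  11   9  73] [206.9 186.6] [86. 58. 31.] [0.494 0.152 0.014]
[268 183  10   8  57] [272.6 186.8] [85. 57. 30.] [ 0.494 -0.039  0.014]
[311 182  10  10  83] [315.7 186.5] [88. 60. 31.] [ 0.495 -0.164  0.014]
[243 184  10   8  64] [247.5 187.1] [84. 56. 30.] [0.493 0.034 0.014]
[328 209  54  46 912] [358.7 235.5] [71. 45. 24.] [ 0.354 -0.281  0.014]
[255 236  10  10  80] [259.9 240.5] [91. 61. 31.] [ 0.339 -0.001  0.014]
[ 60 257   6   9  42] [ 62.3 261.1] [55. 55. 55.] [0.28  0.551 0.014]
scene
[198 125  24  35 402] [209.2 141.4] [95. 73. 51.] [ 0.338 -0.351  0.014]
[230 136   8  11  70] [233.8 140.4] [106.  83.  57.] [ 0.276 -0.28   0.014]
[223 145  24  21 173] [236.8 156.5] [83. 66. 46.] [ 0.349 -0.206  0.014]
[354 151  26  27 342] [369.5 162. ] [142. 112.  78.] [0.093 0.19  0.014]
[281 173   9  10  75] [284.7 177.7] [144. 109.  73.] [0.344 0.001 0.014]
[0.2355357  0.43774788 0.26111305]
```

Request:
drive_tool --pt "3 -5 0" --pt "6 -10 0" --pt "8 -15 0" --pt "9.5 -20 0" --pt "10.5 -25 0" --pt "10.5 -30 0" --pt "10.5 -35 0" --pt "10.4 -40 0" --twist '[0.14,0.28,0.42,0.56,0.7,0.84,0.98,1.12]' --hand 130 --newtons 10

```text
time: 34.75
tcp_pos: [0.3394, 0.1018, 0.262]
tool_rot: [-0.0, 0.255, 0.967, 0.0]
wrist_force: [1.4, 0.3, 0.2]
gripper_width: 0.0459
gripper_force: 0.0
```

Request:
drive_tool --pt "0 -3.9 -5" --pt "0 -3.9 -10" --pt "0 -3.9 -15" --pt "0 -3.9 -18" --pt "0 -3.9 -20" --pt "0 -3.9 -20" --twist '[0.14,0.28,0.42,0.45,0.45,0.45]'

```text
time: 35.35
tcp_pos: [0.3378, 0.0639, 0.0606]
tool_rot: [-0.002, 0.035, 0.999, -0.002]
wrist_force: [-0.4, -0.7, 0.8]
gripper_width: 0.0461
gripper_force: 0.0
```

```bash
cat > wn.py <<'E'
from h import *
import sys
# dark-brown ball pixels in wrist view near the tool plane
w=cam('wrist',sys.argv[1]);s=r.sense();print(np.round(s['tcp_pos'],4),np.round(s['tool_rot'],3),s['gripper_width'],s['joint_positions'].round(2))
h=cv2.cvtColor(w['image'],cv2.COLOR_RGB2HSV)
m=cv2.inRange(h,(0,100,30),(17,255,165)); m=cv2.morphologyEx(m,cv2.MORPH_OPEN,np.ones((5,5)))
k,l,st,ce=cv2.connectedComponentsWithStats(m)
for j in range(1,k):
    if 150<st[j,4]<4000: print(st[j],ce[j].round(),np.round(ray(w,*ce[j],.014)*100,1),np.round(ray(w,*ce[j],-.012)*100,1)[:2])
E
python3 wn.py n2.png
```

```text
[0.3389 0.0644 0.062 ] [-0.001  0.035  0.999 -0.001] 0.04604368204795791 [-0.86  0.13  0.62  2.39 -0.12  0.65  1.35]
[236 101  36   7 213] [255. 104.] [26.3  7.2  1.4] [26.2  7.2]
```

Request:
drive_tool --pt "0 -3 0" --pt "0 -6.5 0" --pt "0 -6.5 0" --pt "0 -6.5 0" --twist '[0.07,0.07,0.07,0.07]'

```text
time: 35.8
tcp_pos: [0.3405, 0.0004, 0.0636]
tool_rot: [0.001, 0.001, 1.0, 0.001]
wrist_force: [0.0, 0.4, -0.3]
gripper_width: 0.046
gripper_force: 0.0
```

```bash
python3 wn.py n3.png
```

```text
[0.3404 0.001  0.0634] [0.001 0.    1.    0.001] 0.046007635374668045 [-0.72  0.12  0.67  2.4  -0.12  0.65  1.61]
[   0  160   27  127 2028] [  9. 239.] [ 37.1 -19.6   1.4] [ 38.1 -21.7]
[204 268  27  20 279] [217. 277.] [40.5 -2.8  1.4] [41.9 -3.1]
[197 349  25  14 297] [209. 356.] [48.3 -3.7  1.4] [50.5 -4.1]
[273 348  26  15 332] [286. 356.] [48.2  3.1  1.4] [50.5  3.5]
[231 350  30  13 251] [245. 356.] [48.3 -0.5  1.4] [50.5 -0.6]
```

Request:
drive_tool --pt "0 -0.1 -3" --pt "0 -0.1 -5" --pt "0 -0.1 -6" --pt "0 -0.1 -6.6" --pt "0 -0.1 -6.9" --pt "0 -0.1 -7.1" --pt "0 -0.1 -7.1" --twist '[0,0,0,0,0,0,0]'

```text
time: 36.55
tcp_pos: [0.3401, -0.0002, -0.0083]
tool_rot: [0.001, -0.001, 1.0, 0.0]
wrist_force: [1.0, 0.3, -0.3]
gripper_width: 0.0459
gripper_force: 0.0
```

Request:
drive_tool --pt "0 0 0" --pt "0 0 0" --pt "0 0 0" --pt "0 0 0" --pt "0 0 0" --pt "0 0 0" --twist '[0,0,0,0,0,0]' --hand 255

```text
time: 37.15
tcp_pos: [0.3399, -0.0004, -0.0085]
tool_rot: [0.0, -0.0, 1.0, -0.0]
wrist_force: [0.7, 0.3, 1.7]
gripper_width: 0.0273
gripper_force: 10.0
```

Request:
drive_tool --pt "0 0 4" --pt "0 0 8" --pt "0 0 11" --pt "5 0 11" --pt "10 0 11" --pt "15 0 11" --pt "20 0 11" --pt "22 0 11" --twist '[0,0,0,0,0,0,0,0]'

```text
time: 37.95
tcp_pos: [0.5629, -0.0004, 0.1007]
tool_rot: [0.0, -0.001, 1.0, -0.001]
wrist_force: [-1.2, -0.1, 0.1]
gripper_width: 0.027
gripper_force: 10.0
```

Request:
drive_tool --pt "0 0 -2" --pt "0 0 -5" --pt "0 0 -7" --pt "0 0 -8" --pt "0 0 -8" --twist '[0,0,0,0,0]'

```text
time: 38.45
tcp_pos: [0.5591, -0.0007, 0.0205]
tool_rot: [-0.001, -0.0, 1.0, -0.0]
wrist_force: [-0.0, 0.5, -0.3]
gripper_width: 0.0272
gripper_force: 10.0
```

Request:
drive_tool --pt "0 0 0" --pt "0 0 0" --pt "0 0 0" --pt "0 0 0" --pt "0 0 3" --pt "0 0 7" --pt "0 0 8" --pt "0 0 8" --twist '[0,0,0,0,0,0,0,0]' --hand 130

```text
time: 39.25
tcp_pos: [0.5608, -0.0002, 0.1029]
tool_rot: [0.002, -0.001, 1.0, 0.0]
wrist_force: [0.6, 0.3, 0.3]
gripper_width: 0.046
gripper_force: 0.0
```

```bash
python3 wn.py n4.png
```

```text
[ 0.56   -0.      0.1015] [ 0.001 -0.001  1.     0.   ] 0.04637474721603999 [-0.61  0.49  0.71  1.88 -0.4   0.92  1.86]
[  0   0  18  36 529] [ 7. 18.] [ 41.8 -19.6   1.4] [ 41.1 -21.4]
[439  10  25  40 545] [449.  32.] [42.7 16.   1.4] [42.1 17.5]
[ 48 105  34  31 666] [ 67. 118.] [ 49.6 -15.9   1.4] [ 49.7 -17.3]
[404 106  35  34 898] [420. 123.] [50.  14.6  1.4] [50.  15.9]
[445 136  50   7 341] [470. 139.] [51.3 19.2  1.4] [51.5 20.9]
[  6 144  31   7 194] [ 21. 147.] [ 52.1 -20.2   1.4] [ 52.4 -22. ]
[ 38 145  69   8 475] [ 72. 148.] [ 52.2 -15.8   1.4] [ 52.5 -17.2]
[237 179  28  28 618] [251. 193.] [56.2 -0.   1.4] [56.8 -0. ]
```

Request:
drive_tool --pt "-3 2 0" --pt "-7.2 3.4 0" --pt "-7.2 3.4 -2" --pt "-7.2 3.4 -5" --pt "-7.2 3.4 -8" --pt "-7.2 3.4 -10" --pt "-7.2 3.4 -10.8" --pt "-7.2 3.4 -11" --twist '[0,0,0,0,0,0,0,0]' --hand 145

```text
time: 40.1
tcp_pos: [0.4869, 0.0331, -0.0097]
tool_rot: [-0.001, -0.0, 1.0, -0.001]
wrist_force: [-0.1, 0.3, 0.3]
gripper_width: 0.0409
gripper_force: 0.0
```

Request:
drive_tool --pt "0 0 0" --pt "0 0 0" --pt "0 0 0" --pt "0 0 0" --pt "0 0 0" --pt "0 0 0" --twist '[0,0,0,0,0,0]' --hand 255

```text
time: 40.7
tcp_pos: [0.488, 0.0337, -0.0083]
tool_rot: [0.0, -0.0, 1.0, 0.0]
wrist_force: [-0.1, 1.1, 5.6]
gripper_width: 0.0259
gripper_force: 9.9
```

Request:
drive_tool --pt "0 0 3" --pt "0 0 7" --pt "0 0 11" --pt "3 0 11" --pt "7 0 11" --pt "7.5 0 8" --pt "7.5 0 5" --pt "7.5 0 3" --twist '[0,0,0,0,0,0,0,0]'

```text
time: 41.5
tcp_pos: [0.5621, 0.0334, 0.0194]
tool_rot: [-0.001, -0.0, 1.0, -0.0]
wrist_force: [-0.1, 0.1, 0.6]
gripper_width: 0.0256
gripper_force: 9.8
```

Request:
drive_tool --pt "0 0 0" --pt "0 0 0" --pt "0 0 0" --pt "0 0 0" --pt "0 0 3" --pt "0 0 7" --pt "0 0 8" --pt "0 0 8" --twist '[0,0,0,0,0,0,0,0]' --hand 145

```text
time: 42.3
tcp_pos: [0.5639, 0.034, 0.1033]
tool_rot: [0.002, -0.001, 1.0, 0.001]
wrist_force: [0.9, 0.1, -0.4]
gripper_width: 0.0407
gripper_force: 0.0
```

```bash
python3 wn.py n5.png
```

```text
[0.5631 0.034  0.1019] [ 0.001 -0.001  1.     0.   ] 0.040038772567269086 [-0.67  0.5   0.72  1.87 -0.41  0.93  1.81]
[398   8  25  38 457] [407.  29.] [42.8 16.1  1.4] [42.2 17.2]
[  7 101  37  32 761] [ 27. 115.] [ 49.7 -15.9   1.4] [ 49.7 -17.6]
[367 102  33  34 782] [381. 119.] [50.  14.6  1.4] [50.  15.7]
[298 115  30  12 303] [313. 121.] [50.1  8.7  1.4] [50.2  9.2]
[302 129  25  12 198] [315. 133.] [51.2  9.   1.4] [51.3  9.5]
[408 132  49   7 336] [432. 135.] [51.3 19.2  1.4] [51.5 20.6]
[  0 141  70   9 465] [ 34. 145.] [ 52.3 -15.7   1.4] [ 52.5 -17.4]
[199 176  28  28 625] [213. 189.] [56.2 -0.1  1.4] [56.8 -0.4]
[238 187  26  28 594] [251. 200.] [57.3  3.4  1.4] [58.   3.4]
```

Request:
drive_tool --pt "-3 -3 0" --pt "-7.5 -7.3 0" --pt "-7.5 -7.3 -2" --pt "-7.5 -7.3 -5" --pt "-7.5 -7.3 -8" --pt "-7.5 -7.3 -10" --pt "-7.5 -7.3 -10.8" --pt "-7.5 -7.3 -11" --twist '[0,0,0,0,0,0,0,0]'

```text
time: 43.15
tcp_pos: [0.4869, -0.0398, -0.0096]
tool_rot: [-0.001, -0.0, 1.0, -0.0]
wrist_force: [0.6, -0.1, 0.0]
gripper_width: 0.0403
gripper_force: 0.0
```

Request:
drive_tool --pt "0 0 0" --pt "0 0 0" --pt "0 0 0" --pt "0 0 0" --pt "0 0 0" --pt "0 0 0" --twist '[0,0,0,0,0,0]' --hand 255

```text
time: 43.75
tcp_pos: [0.488, -0.0394, -0.0083]
tool_rot: [0.0, -0.0, 1.0, 0.0]
wrist_force: [-0.7, -0.1, 4.6]
gripper_width: 0.0246
gripper_force: 9.7
```

Request:
drive_tool --pt "0 0 3" --pt "0 0 7" --pt "0 0 11" --pt "3 0 11" --pt "7 0 11" --pt "7.5 0 8" --pt "7.5 0 5" --pt "7.5 0 3" --twist '[0,0,0,0,0,0,0,0]'

```text
time: 44.55
tcp_pos: [0.5621, -0.0394, 0.0194]
tool_rot: [-0.001, -0.0, 1.0, -0.0]
wrist_force: [0.7, 0.3, 0.1]
gripper_width: 0.025
gripper_force: 9.5
```

Request:
drive_tool --pt "0 0 0" --pt "0 0 0" --pt "0 0 0" --pt "0 0 0" --pt "0 0 3" --pt "0 0 7" --pt "0 0 8" --pt "0 0 8" --twist '[0,0,0,0,0,0,0,0]' --hand 145

```text
time: 45.35
tcp_pos: [0.564, -0.0392, 0.1033]
tool_rot: [0.002, -0.001, 1.0, 0.0]
wrist_force: [-0.4, -0.4, -0.2]
gripper_width: 0.0409
gripper_force: 0.0
```

```bash
python3 wn.py n6.png
```

```text
[ 0.5631 -0.039   0.1019] [ 0.001 -0.001  1.     0.   ] 0.04060854642792293 [-0.56  0.51  0.75  1.87 -0.42  0.93  1.95]
[   0    0   64   31 1328] [38. 16.] [ 41.9 -21.    1.4] [ 41.2 -22.6]
[486   3  26  43 670] [497.  26.] [42.6 16.   1.4] [42.  17.8]
[ 94 101  31  32 571] [111. 114.] [ 49.6 -15.9   1.4] [ 49.6 -17. ]
[448 102  37  34 995] [465. 119.] [49.9 14.6  1.4] [50.  16.3]
[329 130  53   6 312] [355. 133.] [51.1  5.2  1.4] [51.3  6. ]
[488 132  24   7 167] [500. 135.] [51.3 17.8  1.4] [51.5 19.8]
[ 54 141  26   6 152] [ 66. 144.] [ 52.1 -20.1   1.4] [ 52.4 -21.6]
[  81  140   95   49 1425] [148. 156.] [ 53.2 -13.1   1.4] [ 53.5 -13.9]
[281 176  28  27 588] [295. 188.] [56.1  0.1  1.4] [56.7  0.4]
[318 187  27  26 377] [328. 198.] [57.   3.2  1.4] [57.7  3.8]
[238 189  27  28 613] [251. 202.] [57.4 -3.9  1.4] [58.2 -3.9]
```

Request:
drive_tool --pt "-3 -4 0" --pt "-7.2 -8 0" --pt "-7.2 -12.5 0" --pt "-7.2 -12.5 -4" --pt "-7.2 -12.5 -8" --pt "-7.2 -12.5 -10" --pt "-7.2 -12.5 -10.8" --pt "-7.2 -12.5 -11" --twist '[0,0,0,0,0,0,0,0]'

```text
time: 46.2
tcp_pos: [0.49, -0.1646, -0.0096]
tool_rot: [-0.001, -0.0, 1.0, -0.0]
wrist_force: [-0.1, -0.2, 0.1]
gripper_width: 0.0404
gripper_force: 0.0
```

Request:
drive_tool --pt "0 0 0" --pt "0 0 0" --pt "0 0 0" --pt "0 0 0" --pt "0 0 0" --pt "0 0 0" --twist '[0,0,0,0,0,0]' --hand 255

```text
time: 46.8
tcp_pos: [0.4913, -0.1645, -0.0081]
tool_rot: [0.001, -0.0, 1.0, -0.0]
wrist_force: [-0.8, 0.8, 6.8]
gripper_width: 0.0267
gripper_force: 10.0
```

Request:
drive_tool --pt "0 0 3" --pt "0 0 7" --pt "0 0 11" --pt "0 5 11" --pt "3 10 11" --pt "7.3 13 11" --pt "7.3 13 7" --pt "7.3 13 3" --twist '[0,0,0,0,0,0,0,0]'

```text
time: 47.6
tcp_pos: [0.5658, -0.0321, 0.0206]
tool_rot: [0.001, -0.002, 1.0, 0.0]
wrist_force: [-0.8, 3.1, 13.9]
gripper_width: 0.027
gripper_force: 10.0
```

Request:
drive_tool --pt "0 0 0" --pt "0 0 0" --pt "0 0 0" --pt "0 0 0" --pt "0 0 3" --pt "0 0 7" --pt "0 0 8" --pt "0 0 8" --twist '[0,0,0,0,0,0,0,0]' --hand 145

```text
time: 48.4
tcp_pos: [0.565, -0.0343, 0.1037]
tool_rot: [0.002, -0.0, 1.0, 0.001]
wrist_force: [0.1, 0.8, -0.4]
gripper_width: 0.0403
gripper_force: 0.0
```

```bash
python3 wn.py n7.png
```

```text
[ 0.5642 -0.0341  0.1022] [ 0.001 -0.001  1.     0.   ] 0.040327621780730384 [-0.57  0.51  0.76  1.86 -0.43  0.94  1.95]
[   0    0   58   30 1251] [33. 15.] [ 42.  -21.    1.4] [ 41.3 -22.6]
[ 168    0   42   49 1432] [188.  25.] [42.7 -8.6  1.4] [42.1 -9. ]
[480   0  26  44 667] [491.  24.] [42.6 16.   1.4] [41.9 17.8]
[ 442  101   37   34 1005] [459. 118.] [50.  14.6  1.4] [50.  16.2]
[325 128  50   6 293] [350. 131.] [51.1  5.2  1.4] [51.2  6. ]
[483 131  29   7 198] [497. 134.] [51.3 18.1  1.4] [51.5 20.1]
[ 45 139  29   7 180] [ 59. 142.] [ 52.1 -20.3   1.4] [ 52.3 -21.8]
[ 81 139  88  21 888] [135. 146.] [ 52.4 -13.6   1.4] [ 52.7 -14.5]
[151 163  19  30 461] [160. 176.] [ 55.2 -11.6   1.4] [ 55.6 -12.4]
[255 165  29  28 648] [269. 179.] [55.4 -1.8  1.4] [55.9 -1.7]
[ 285  173   55   41 1190] [311. 192.] [56.6  2.   1.4] [57.2  2.5]
[204 182  28  25 572] [217. 194.] [56.8 -6.5  1.4] [57.4 -6.8]
```

Request:
drive_tool --pt "-3 4 0" --pt "-7.2 8 0" --pt "-7.2 13 0" --pt "-7.2 18.7 0" --pt "-7.2 18.7 -4" --pt "-7.2 18.7 -8" --pt "-7.2 18.7 -10.5" --pt "-7.2 18.7 -11" --twist '[0,0,0,0,0,0,0,0]'

```text
time: 49.25
tcp_pos: [0.4895, 0.1515, -0.0117]
tool_rot: [-0.002, -0.0, 1.0, -0.001]
wrist_force: [-0.0, 0.2, 0.1]
gripper_width: 0.0407
gripper_force: 0.0
```

Request:
drive_tool --pt "0 0 0" --pt "0 0 0" --pt "0 0 0" --pt "0 0 0" --pt "0 0 0" --pt "0 0 0" --twist '[0,0,0,0,0,0]' --hand 255

```text
time: 49.85
tcp_pos: [0.4922, 0.1529, -0.008]
tool_rot: [0.001, -0.0, 1.0, 0.0]
wrist_force: [-0.5, 0.3, 6.3]
gripper_width: 0.0269
gripper_force: 10.0
```

Request:
drive_tool --pt "0 0 3" --pt "0 0 7" --pt "0 0 11" --pt "0 -4 11" --pt "3 -7.5 11" --pt "7.3 -9.5 11" --pt "7.3 -9.5 7" --pt "7.3 -9.5 3.3" --twist '[0,0,0,0,0,0,0,0]'

```text
time: 50.65
tcp_pos: [0.567, 0.0557, 0.0244]
tool_rot: [0.002, 0.001, 1.0, -0.0]
wrist_force: [-5.1, -16.1, -5.8]
gripper_width: 0.0269
gripper_force: 26.1
```

Request:
drive_tool --pt "0 0 0" --pt "0 0 0" --pt "0 0 0" --pt "0 0 0" --pt "0 0 3" --pt "0 0 7" --pt "0 0 8" --pt "0 0 8" --twist '[0,0,0,0,0,0,0,0]' --hand 145

```text
time: 51.45
tcp_pos: [0.5656, 0.0579, 0.1058]
tool_rot: [0.001, -0.001, 1.0, 0.0]
wrist_force: [0.2, -0.4, -0.8]
gripper_width: 0.0406
gripper_force: 0.0
```

Request:
drive_tool --pt "-5 4 2" --pt "-10 8 5" --pt "-15 12 10" --pt "-18 16 15" --pt "-22 20 16" --pt "-26 24 16" --pt "-28 28 16" --pt "-29 32 16" --twist '[0,0,0,0,0,0,0,0]'

```text
time: 52.25
tcp_pos: [0.3099, 0.3159, 0.254]
tool_rot: [-0.0, -0.001, 1.0, 0.001]
wrist_force: [0.8, 0.7, -0.0]
gripper_width: 0.0406
gripper_force: 0.0
```

```bash
python3 blobs.py n8; python3 - <<'E'
from h import *
t={'image':cv2.imread('pics/n8t.png')[:,:,::-1]};h=cv2.cvtColor(t['image'],cv2.COLOR_RGB2HSV)
for v in range(130,186,2): print(v,''.join('#' if (h[v,u,0]<20 and h[v,u,1]>75 and h[v,u,2]<150) else 'w' if h[v,u,1]<50 and h[v,u,2]>110 else '.' for u in range(225,300)))
E
```

```text
top
[243 157  28  20 278] [257.1 166.1] [96. 70. 50.] [0.556 0.007 0.014]
[276 158  11  11  86] [280.9 163. ] [99. 73. 54.] [ 0.565 -0.063  0.014]
[232 162  10  10  84] [236.4 166.3] [93. 67. 47.] [0.555 0.067 0.014]
[328 209  54  46 792] [358.7 235.7] [72. 46. 25.] [ 0.353 -0.281  0.014]
scene
[198 126  24  34 392] [209.3 141.4] [95. 73. 51.] [ 0.338 -0.351  0.014]
[230 136   8  11  69] [233.8 140.4] [107.  83.  58.] [ 0.277 -0.28   0.014]
[227 145  20  21 161] [237.5 156.1] [84. 67. 47.] [ 0.345 -0.205  0.014]
[334 144   8   7  35] [337.2 147.1] [56. 69. 64.] [0.081 0.055 0.014]
[ 339  151   41   61 1541] [362.  180.9] [138. 108.  76.] [0.203 0.216 0.014]
[247 209  10  17 124] [250.7 218.4] [127.  98.  82.] [0.565 0.028 0.014]
[0.30836378 0.31929614 0.25346054]
130 ......#############################################################........
132 ...........................................................................
134 .....w.....................................................................
136 .....ww.............................................................####...
138 ..
[... 1213 characters left out ...]
#.wwwwwwwwwww.######.#########.wwwwwwwww...wwwwwww..w.......
170 .....w.....###..wwwwwwwwwwwwww....www.######..wwwwwwwwwwwwwwwwwww..w.......
172 ....#w..wwwwwwwwwwwwwwwwwwwwwwwwwwwww.......wwwwwwwwwwwwwwwwwwwww..w.......
174 .....w..wwwwwwwwwwwwwwwwwwwwwwww.######.wwwwwwwwwwwwwwwwwwwwwwwww..w.......
176 .....w..wwwwwwwwwwwwwwwwwwwwww.#########..wwwwwwwwwwwwwwwwwwwwwwwwww#......
178 ..............................###########..........................##......
180 ...............................##########.........................##.......
182 .......##############################################################......
184 .......########.................##########..#..............................
```

```bash
python3 - <<'E'
from h import *
c=cam('top','t12.png')
for z in (.03,.07,.08): print(z,np.round(ray(c,260.5,177.3,z)*100,1))
h=cv2.cvtColor(c['image'],cv2.COLOR_RGB2HSV)
m=((h[:,:,2]<65)).astype('uint8'); mm=np.zeros_like(m); mm[185:260,120:330]=m[185:260,120:330]
k,l,st,ce=cv2.connectedComponentsWithStats(mm)
for j in range(1,k):
    if 25<st[j,4]<400: print(st[j],ce[j].round(1),c['image'][l==j].mean(0).round(),np.round(ray(c,*ce[j],.038)*100,1))
E
```

```text
0.03 [51.8 -0.3  3. ]
0.07 [50.9 -0.2  7. ]
0.08 [50.7 -0.2  8. ]
[160 197  12  12 109] [165.7 202.1] [45. 40. 35.] [44.4 26.5  3.8]
[193 206  12  12 107] [198.8 211.4] [47. 42. 37.] [41.7 17.1  3.8]
[328 211   2  35  43] [328.8 225.7] [41. 31. 19.] [ 37.9 -19.4   3.8]
```

Request:
drive_tool --pt "3 -4 0" --pt "6 -8 0" --pt "9 -12 0" --pt "12 -16 -2" --pt "14 -20 -4" --pt "16 -24 -6" --pt "18 -28 -8" --pt "20 -32.1 -10" --twist '[0,0,0,0,0,0,0,0]'

```text
time: 53.2
tcp_pos: [0.5104, -0.0052, 0.1539]
tool_rot: [-0.0, 0.0, 1.0, -0.001]
wrist_force: [1.3, 2.1, 1.7]
gripper_width: 0.0406
gripper_force: 0.0
```

Request:
drive_tool --pt "0 0 0" --pt "0 0 0" --twist '[0,0]'

```text
time: 53.4
tcp_pos: [0.5098, -0.005, 0.1547]
tool_rot: [-0.001, 0.002, 1.0, -0.001]
wrist_force: [0.4, 0.4, -0.8]
gripper_width: 0.0406
gripper_force: 0.0
```

```bash
python3 wn.py n9.png | head -1; python3 - <<'E'
from h import *
w=imaging.read_camera('wrist')
h=cv2.cvtColor(w['image'],cv2.COLOR_RGB2HSV)
for v in range(150,290,5): print(v,''.join('#' if (h[v,u,0]<20 and h[v,u,1]>75 and h[v,u,2]<175) else 'w' if h[v,u,1]<50 and h[v,u,2]>110 else '.' for u in range(160,350,3)))
P=r.sense()['tcp_pos'];print([np.round(proj(w,[.508,-.002,z])) for z in (.03,.05,.076)])
E
```

```text
[ 0.5099 -0.0032  0.1552] [-0.  0.  1. -0.] 0.04033769934487517 [-0.84  0.37  0.97  1.95 -0.36  1.    1.86]
150 ######################################....#########.............
155 ######################################....#########.............
160 ###################################################.............
165 ###################################################.............
170 ######################################...##########.............
175 .##.........##########################.........##...............
180 ..################################..####################........
185 ..#........................########.............................
190 ..........................##########............................
195 ......................www.##########....wwwwwwwwwww...wwwwwww...
200 wwwwwwwwwwwwwwwwwwwwwwwwww.########.wwwwwwwwwwwwwwwwwwwwwwwwww..
205 ....wwwwwwwwwwwwwwwwwwwwwww.######wwwwwwwwwwwwwwwwwwwwww....ww..
210 ....wwwwwwwwwwwwwwwwwwww####.wwwwwwwwwwwwwwwwwwwwwwwwwww....ww..
215 ....wwwwwwwwwwwwwwwwwww#######ww.###wwwwwwwwwwwww######w....ww..
220 ....wwwwwwwwwwwww.wwww
[... 303 characters left out ...]
....www....ww..
245 w....www...........wwwwwwwwwwwwwwwwwwww##.#...........ww....w...
250 w....ww............wwwwwwwwwwwwwwwwwwwwwwww.................w...
255 .....w.............wwwwwwwwwwwwwwwwwwwwwwww.....................
260 ..................wwwwwwwwwwwwwwwwwwwwwwwwww....................
265 ..................wwwwwwwwwwwwwwwwwwwwwwwwww....................
270 .................wwwwwwwwwwwwwwwwwwwwwwwwwwww...................
275 #.#..............wwwwwwwwwwwwwwwwwwwwwwwwwwww..............##.#.
280 ###.............wwwwwwwwwwwwwwwwwwwwwwwwwwwww..............#####
285 .##.............wwwwwwwwwwwwwwwwwwwwwwwwwwwwww............######
[array([252., 182.]), array([252., 186.]), array([252., 192.])]
```

Request:
drive_tool --pt "0 0.1 -4" --pt "0 0.1 -7" --pt "0 0.1 -9" --pt "0 0.1 -10" --pt "0 0.1 -10.2" --pt "0 0.1 -10.2" --twist '[0,0,0,0,0,0]'

```text
time: 54.1
tcp_pos: [0.5108, -0.0008, 0.0546]
tool_rot: [0.001, -0.001, 1.0, 0.0]
wrist_force: [-0.2, -0.7, 0.3]
gripper_width: 0.0406
gripper_force: 0.0
```

Request:
drive_tool --pt "0 0 0" --pt "0 0 0" --pt "0 0 0" --pt "0 0 0" --pt "0 0 0" --pt "0 0 0" --twist '[0,0,0,0,0,0]' --hand 255

```text
time: 54.7
tcp_pos: [0.5108, -0.0012, 0.0541]
tool_rot: [0.001, -0.0, 1.0, 0.0]
wrist_force: [0.4, 0.9, 5.4]
gripper_width: 0.0271
gripper_force: 10.0
```

Request:
drive_tool --pt "0 0 2" --pt "1 0 4" --pt "4 0 4" --pt "8 0 4" --pt "8 0 2" --pt "8 0 -0.5" --pt "8 0 -1.5" --pt "8 0 -1.5" --twist '[0,0,0,0,0,0,0,0]'

```text
time: 55.5
tcp_pos: [0.5895, -0.0015, 0.0378]
tool_rot: [-0.001, -0.0, 1.0, -0.0]
wrist_force: [0.1, -0.2, 1.0]
gripper_width: 0.0267
gripper_force: 10.0
```

Request:
drive_tool --pt "0 0 0" --pt "0 0 0" --pt "0 0 0" --pt "0 0 0" --pt "0 0 3" --pt "0 0 6" --pt "0 0 9" --pt "0 0 9" --twist '[0,0,0,0,0,0,0,0]' --hand 145

```text
time: 56.3
tcp_pos: [0.5923, -0.0016, 0.1326]
tool_rot: [0.003, -0.0, 1.0, 0.0]
wrist_force: [0.6, -0.6, 0.1]
gripper_width: 0.0404
gripper_force: 0.0
```

Request:
drive_tool --pt "-5 2 0" --pt "-9 6 0" --pt "-13 10 0" --pt "-17.3 14 0" --pt "-17.3 17.2 0" --pt "-17.3 17.2 0" --twist '[0,0,0,0,0,0]' --hand 100

```text
time: 56.9
tcp_pos: [0.4148, 0.1755, 0.1286]
tool_rot: [-0.0, -0.004, 1.0, 0.001]
wrist_force: [1.3, -0.3, 0.1]
gripper_width: 0.057
gripper_force: 0.0
```

```bash
python3 - <<'E'
from h import *
print(np.round(r.sense()['tcp_pos'],4),r.sense()['gripper_width'])
c=cam('wrist','j1.png')
h=cv2.cvtColor(c['image'],cv2.COLOR_RGB2HSV)
t=cam('top','j1t.png')
h=cv2.cvtColor(t['image'],cv2.COLOR_RGB2HSV)
for v in range(154,184,2): print(v,''.join('#' if (h[v,u,0]<20 and h[v,u,1]>75 and h[v,u,2]<150) else 'w' if h[v,u,1]<50 and h[v,u,2]>110 else '.' for u in range(225,300)))
E
```

```text
[0.4148 0.1755 0.1286] 0.05700727557553719
154 .....w...wwwwwwwwwwwwwwwwwwwww.########.wwwwwwwwwwwwwwwwwwwwwwwww..w.......
156 .....w...wwwwwwwwwwwwwwwwwwwww.########.wwwwwwwwwwwwwwwwwwwwwwwww..w.......
158 .....w...wwwwwwwwww.######.wwww.######.wwwwwwwwwwwwwwwww.wwwwwwww..w.......
160 .....w...wwwwwwwwww########.wwww.....wwwwwwwwwwwwwwww#######.wwww..w.......
162 .....w.....##..wwww################wwwwwwwwwwwwwwwww#########wwww..w.......
164 .....w.########.wwww################..#####..wwwwwww########.wwww..w.......
166 .....w.#########.wwww....ww.#################wwwwwwww.#####.wwwww..w.......
168 .....w..########.wwwwwwwwwww.######.#########.wwwwwwwwwwwwwwwwwww..w.......
170 .....w.....###.wwwwwwwwwwwwwww....www.######.wwwwwwwwwwwwwwwwwwww..w.......
172 ....#w..wwwwwwwwwwwwwwwwwwwwwwwwwwwwwww....wwwwwwwwwwwwwwwwwwwwwww.w.......
174 .....w..wwwwwwwwwwwwwwwwwwwwwwwwwwwwwwwwwwwwwwwwwwwwwwwwwwwwwwwwww.w.......
176 .....wwwwwwwwwwwwwwwwwwwwwwwwwwwwwwwwwwwwwwwwwwwwwwwwwwwwwwwwwwwwwww##.....
178 ...................................................................#.......
180 ..................................................................##.......
182 ####################################################################.......
```

Request:
drive_tool --pt "0.3 -0.5 -3" --pt "0.3 -0.5 -7" --pt "0.3 -0.5 -10" --pt "0.3 -0.5 -12" --pt "0.3 -0.5 -13" --pt "0.3 -0.5 -13.4" --pt "0.3 -0.5 -13.4" --twist '[0,0,0,0,0,0,0]'

```text
time: 57.7
tcp_pos: [0.421, 0.165, -0.0049]
tool_rot: [0.0, 0.0, 1.0, -0.0]
wrist_force: [0.2, 0.2, 0.3]
gripper_width: 0.0569
gripper_force: 0.0
```

Request:
drive_tool --pt "0 0 0" --pt "0 0 0" --pt "0 0 0" --pt "0 0 0" --pt "0 0 0" --pt "0 0 0" --twist '[0,0,0,0,0,0]' --hand 255 --newtons 15

```text
time: 58.3
tcp_pos: [0.4208, 0.1661, -0.0047]
tool_rot: [0.001, -0.001, 1.0, 0.0]
wrist_force: [-1.5, 1.0, 9.2]
gripper_width: 0.0334
gripper_force: 15.0
```

Request:
drive_tool --pt "0 0 3" --pt "0 0 7" --pt "0 0 11" --pt "3 0 11" --pt "8 0.4 11" --pt "12 0.4 11" --pt "15 0.4 11" --pt "15 0.4 11" --twist '[0,0,0,0,0,0,0,0]'

```text
time: 59.1
tcp_pos: [0.5732, 0.1687, 0.1046]
tool_rot: [0.001, 0.0, 1.0, -0.001]
wrist_force: [0.2, -0.6, -0.4]
gripper_width: 0.0331
gripper_force: 15.0
```

Request:
drive_tool --pt "0 0 -3" --pt "0 0 -6" --pt "0 0 -8.5" --pt "0 0 -9.5" --pt "0 0 -10" --pt "0 0 -10" --twist '[0,0,0,0,0,0]'

```text
time: 59.7
tcp_pos: [0.5705, 0.1697, 0.0053]
tool_rot: [0.0, -0.0, 1.0, -0.0]
wrist_force: [0.3, 0.6, 0.1]
gripper_width: 0.0334
gripper_force: 15.0
```

Request:
drive_tool --pt "0 0 0" --pt "0 0 0" --pt "0 0 0" --pt "0 0 0" --pt "0 0 3" --pt "0 0 7" --pt "0 0 10" --pt "0 0 10" --twist '[0,0,0,0,0,0,0,0]' --hand 130

```text
time: 60.5
tcp_pos: [0.5724, 0.17, 0.1087]
tool_rot: [0.003, -0.0, 1.0, 0.001]
wrist_force: [0.5, -0.4, -1.2]
gripper_width: 0.0457
gripper_force: 0.0
```

Request:
drive_tool --pt "-4 3 2" --pt "-8 6 2" --pt "-13.2 9.4 2" --pt "-13.2 9.4 2" --pt "-13.2 9.4 2" --twist '[0,0,0,0,0]' --hand 100

```text
time: 61.0
tcp_pos: [0.4362, 0.2657, 0.1245]
tool_rot: [-0.0, -0.002, 1.0, 0.0]
wrist_force: [0.3, 0.0, 0.0]
gripper_width: 0.057
gripper_force: 0.0
```

```bash
cat > jar.py <<'E'
from h import *
import sys
print(np.round(r.sense()['tcp_pos'],4),r.sense()['gripper_width'])
for n in ('wrist','top'):
    c=cam(n,sys.argv[1]+n+'.png'); i=c['image'].astype(int); m=((i.max(2)<62)&(i.max(2)-i.min(2)<25)).astype('uint8'); m=cv2.morphologyEx(m,cv2.MORPH_OPEN,np.ones((3,3)))
    k,l,st,ce=cv2.connectedComponentsWithStats(m)
    for j in range(1,k):
        q=ray(c,*ce[j],.038)*100
        if 50<st[j,4]<4000 and 25<q[0]<75 and 0<q[1]<50: print(n,st[j],ce[j].round(1),i[l==j].mean(0).round(),q.round(1))
E
python3 jar.py k1
```

```text
[0.4362 0.2657 0.1245] 0.05695448249174284
wrist [237 186  32  35 557] [251.  203.3] [46. 43. 42.] [44.6 26.6  3.8]
top [167 129  49   7 289] [188.5 132. ] [50. 49. 47.] [65.2 20.8  3.8]
top [241 131  35   7 221] [258.3 133.9] [57. 51. 45.] [64.7  0.3  3.8]
top [ 116  132   79  132 3847] [143.9 201.2] [31. 40. 37.] [44.6 32.7  3.8]
top [ 90 141   8  24  97] [ 92.4 151.6] [26. 40. 36.] [59.1 48.5  3.8]
top [196 155  11  10  89] [200.7 159.5] [45. 42. 38.] [56.9 17.   3.8]
top [ 75 184  17  74 338] [ 82.5 221.8] [37. 58. 52.] [38.7 49.5  3.8]
```

Request:
drive_tool --pt "0.8 0 -3" --pt "0.8 0 -7" --pt "0.8 0 -10" --pt "0.8 0 -12" --pt "0.8 0 -12.8" --pt "0.8 0 -12.9" --pt "0.8 0 -12.9" --twist '[0,0,0,0,0,0,0]'

```text
time: 61.8
tcp_pos: [0.4474, 0.2633, -0.0035]
tool_rot: [0.001, 0.0, 1.0, 0.0]
wrist_force: [-1.3, -0.0, 0.9]
gripper_width: 0.0572
gripper_force: 0.0
```

Request:
drive_tool --pt "0 0 0" --pt "0 0 0" --pt "0 0 0" --pt "0 0 0" --pt "0 0 0" --pt "0 0 0" --twist '[0,0,0,0,0,0]' --hand 255

```text
time: 62.4
tcp_pos: [0.4467, 0.2641, -0.0037]
tool_rot: [0.0, -0.0, 1.0, 0.0]
wrist_force: [-1.7, 1.2, 7.9]
gripper_width: 0.0334
gripper_force: 15.0
```

Request:
drive_tool --pt "0 0 3" --pt "0 0 7" --pt "0 0 11" --pt "3 -1 11" --pt "8 -2.9 11" --pt "12.4 -2.9 11" --pt "12.4 -2.9 11" --pt "12.4 -2.9 11" --twist '[0,0,0,0,0,0,0,0]'

```text
time: 63.2
tcp_pos: [0.5707, 0.2338, 0.1053]
tool_rot: [0.0, 0.0, 1.0, -0.001]
wrist_force: [-0.8, 0.5, -0.1]
gripper_width: 0.0329
gripper_force: 15.0
```

Request:
drive_tool --pt "0 0 -3" --pt "0 0 -6" --pt "0 0 -8.5" --pt "0 0 -9.5" --pt "0 0 -10" --pt "0 0 -10" --twist '[0,0,0,0,0,0]'

```text
time: 63.8
tcp_pos: [0.5703, 0.2349, 0.0063]
tool_rot: [0.0, -0.001, 1.0, -0.0]
wrist_force: [0.3, -0.3, -0.6]
gripper_width: 0.0329
gripper_force: 15.0
```

Request:
drive_tool --pt "0 0 0" --pt "0 0 0" --pt "0 0 0" --pt "0 0 0" --pt "0 0 3" --pt "0 0 7" --pt "0 0 10" --pt "0 0 10" --twist '[0,0,0,0,0,0,0,0]' --hand 130

```text
time: 64.6
tcp_pos: [0.5724, 0.2351, 0.1098]
tool_rot: [0.003, -0.0, 1.0, 0.001]
wrist_force: [0.7, -0.5, -0.5]
gripper_width: 0.0463
gripper_force: 0.0
```

Request:
drive_tool --pt "-4 3 4" --pt "-8 6 8" --pt "-12 9 12" --pt "-16 12 14" --pt "-20 15 14" --pt "-24 18 14" --pt "-27 20 14" --pt "-29 22 14" --twist '[0,0,0,0,0,0,0,0]' --hand 255

```text
time: 65.4
tcp_pos: [0.2823, 0.4522, 0.2459]
tool_rot: [-0.0, -0.0, 1.0, 0.0]
wrist_force: [0.1, 0.9, 0.5]
gripper_width: 0.0004
gripper_force: 0.0
```

```bash
python3 jar.py k2; python3 - <<'E'
from h import *
c=imaging.read_camera('top');h=cv2.cvtColor(c['image'],cv2.COLOR_RGB2HSV)
# tote check: bar & bystander quick diff
b=cv2.cvtColor(cv2.imread('pics/top0.png'),cv2.COLOR_BGR2HSV)
for nm,lo,hi,box in (('dish',(95,90,60),(118,255,255),(250,190,300,235)),('pink',(140,40,90),(179,255,255),(150,215,200,245)),('yellow',(22,170,120),(34,255,255),(190,225,230,255))):
    for q in (b,h):
        m=cv2.inRange(q,lo,hi)[box[1]:box[3],box[0]:box[2]];ys,xs=np.nonzero(m);print(nm,len(xs),xs.mean()+box[0] if len(xs) else 0,ys.mean()+box[1] if len(xs) else 0)
# tote bar edges
m=cv2.inRange(h,(0,120,20),(16,255,130))[180:270,300:400];ys,xs=np.nonzero(m);print('tote',xs.min()+300,xs.max()+300,ys.min()+180,ys.max()+180)
E
```

```text
[0.2823 0.4522 0.2459] 0.00041442737557489826
wrist [249 288   6  15  84] [251.4 294.6] [51. 50. 48.] [45.8 45.3  3.8]
wrist [ 59 325  35  12 345] [ 76.1 330.5] [35. 34. 33.] [51.6 20.2  3.8]
wrist [ 53 351  21  11 184] [ 63.4 356.8] [25. 23. 22.] [56.  17.8  3.8]
wrist [ 96 351  21  11 188] [106.5 356.7] [27. 25. 24.] [55.9 24.1  3.8]
top [158 129  58  22 442] [184.  133.9] [47. 44. 42.] [64.6 22.1  3.8]
top [157 152   3  21  63] [158. 162.] [48. 44. 40.] [56.1 29.3  3.8]
top [106 154  17  18 178] [115.  163.6] [47. 41. 34.] [55.5 41.6  3.8]
top [173 155  11  10  91] [178.2 159.5] [38. 36. 33.] [56.8 23.5  3.8]
top [196 155  11  10  90] [200.7 159.5] [39. 36. 34.] [56.9 17.   3.8]
top [172 177  36   4 123] [189.2 178.2] [50. 45. 40.] [51.3 20.1  3.8]
dish 242 274.6322314049587 208.62396694214877
dish 240 274.6333333333333 208.67083333333335
pink 32 170.46875 231.09375
pink 39 170.64102564102564 230.46153846153845
yellow 92 207.8913043478261 239.27173913043478
yellow 93 207.81720430107526 239.31182795698925
tote 328 399 180 259
```

Request:
drive_tool --pt "4 -3 2" --pt "8 -6 3" --pt "12.5 -8 3" --pt "17 -10 3" --pt "21.5 -12 3" --pt "26 -14 3" --pt "30.5 -16 3" --pt "35 -18 3" --twist '[0,0,0,0,0,0,0,0]'

```text
time: 66.35
tcp_pos: [0.6365, 0.269, 0.275]
tool_rot: [-0.0, 0.0, 1.0, -0.0]
wrist_force: [-1.1, 1.4, 0.9]
gripper_width: 0.0006
gripper_force: 0.0
```

Request:
drive_tool --pt "3 -3 0" --pt "6.8 -7.2 0" --pt "6.8 -7.2 0" --pt "6.8 -7.2 0" --twist '[0,0,0,0]'

```text
time: 66.75
tcp_pos: [0.7034, 0.1958, 0.275]
tool_rot: [0.0, 0.002, 1.0, -0.001]
wrist_force: [-1.1, 0.3, 0.1]
gripper_width: 0.0006
gripper_force: 0.0
```

Request:
drive_tool --pt "0 0.4 -4" --pt "0 0.4 -8" --pt "0 0.4 -11" --pt "0 0.4 -12.8" --pt "0 0.4 -12.8" --twist '[0,0,0,0,0]'

```text
time: 67.25
tcp_pos: [0.701, 0.2042, 0.1457]
tool_rot: [-0.001, -0.001, 1.0, -0.0]
wrist_force: [0.2, 0.3, -0.5]
gripper_width: 0.0008
gripper_force: 0.0
```

Request:
drive_tool --pt "-2 0 0" --pt "-4 0 0" --pt "-6 0 0" --pt "-7.8 0 0" --pt "-9.3 0 -0.5" --pt "-10.9 0 -1.2" --pt "-12.2 0 -2" --pt "-13.4 0 -3" --twist '[0,0,0,0,0,0,0,0]'

```text
time: 68.05
tcp_pos: [0.5689, 0.204, 0.1197]
tool_rot: [0.002, -0.001, 1.0, 0.001]
wrist_force: [1.7, 0.2, -0.1]
gripper_width: 0.0001
gripper_force: 0.3
```

Request:
drive_tool --pt "-1 0 -1.2" --pt "-2 0 -2.6" --pt "-2.6 0 -3.8" --pt "-3.2 0 -4.8" --pt "-3.6 0 -5.2" --pt "-4 0 -5.4" --pt "-4 0 -5.4" --twist '[0,0,0,0,0,0,0]'

```text
time: 68.75
tcp_pos: [0.5282, 0.2034, 0.0639]
tool_rot: [0.0, -0.0, 1.0, -0.0]
wrist_force: [-0.2, -0.0, 0.8]
gripper_width: 0.0008
gripper_force: 0.2
```

Request:
drive_tool --pt "-0.3 0 -0.4" --pt "-0.3 0 -0.8" --pt "-0.3 0 -1.2" --pt "-0.3 0 -1.4" --twist '[0,0,0,0]'

```text
time: 69.15
tcp_pos: [0.5252, 0.2034, 0.0494]
tool_rot: [0.0, -0.0, 1.0, -0.0]
wrist_force: [-4.1, -0.1, 12.3]
gripper_width: 0.0006
gripper_force: 6.1
```

Request:
drive_tool --pt "0 0 -0.2" --pt "0 0 -0.4" --pt "0 0 -0.4" --twist '[0,0,0]'

```text
time: 69.45
tcp_pos: [0.5254, 0.2035, 0.0476]
tool_rot: [-0.0, -0.0, 1.0, 0.001]
wrist_force: [-20.3, -3.4, 52.3]
gripper_width: 0.0006
gripper_force: 25.7
```

Request:
drive_tool --pt "0 0 2" --pt "0 0 6" --pt "0 0 11" --pt "0 0 16" --pt "0 0 21" --pt "0 0 23" --pt "2 -3 23" --pt "5 -7 23" --twist '[0,0,0,0,0,0,0,0]'

```text
time: 70.25
tcp_pos: [0.5755, 0.1354, 0.2763]
tool_rot: [0.001, -0.003, 1.0, 0.001]
wrist_force: [0.5, 1.2, -0.1]
gripper_width: 0.0008
gripper_force: 0.0
```

```bash
cat > lid.py <<'E'
from h import *
import sys
print(np.round(r.sense()['tcp_pos'],4))
a=cam('scene',sys.argv[1]+'.png');h=cv2.cvtColor(a['image'],cv2.COLOR_RGB2HSV)
for nm,y,hx in (('jar',.2,.641),('nut',-.005,.641),('rest',-.215,.652)):
    for al in (0,1.0):
        p=proj(a,[hx-.06*np.cos(al),y,.067+.06*np.sin(al)]); u,v=int(round(p[0])),int(round(p[1])); print(nm,al,u,v,h[v-1:v+2,u-1:u+2].reshape(-1,3).mean(0).round())
E
python3 lid.py l1
```

```text
[0.5755 0.1354 0.2763]
jar 0 296 235 [109. 176. 201.]
jar 1.0 291 228 [109. 173. 185.]
nut 0 238 204 [ 11. 173. 121.]
nut 1.0 231 196 [ 11. 175. 120.]
rest 0 185 179 [ 86.  40. 138.]
rest 1.0 177 171 [ 55. 107.  78.]
```

Request:
drive_tool --pt "3 -4 0" --pt "6 -8 0" --pt "9 -11 0" --pt "12.5 -13.7 0" --pt "12.5 -13.7 0" --pt "12.5 -13.7 0" --twist '[0,0,0,0,0,0]'

```text
time: 70.9
tcp_pos: [0.7005, -0.0051, 0.2749]
tool_rot: [-0.0, 0.001, 1.0, -0.001]
wrist_force: [-0.4, -0.2, 0.4]
gripper_width: 0.0005
gripper_force: 0.0
```

Request:
drive_tool --pt "0 0 -4" --pt "0 0 -8" --pt "0 0 -11" --pt "0 0 -12.8" --pt "0 0 -12.8" --twist '[0,0,0,0,0]'

```text
time: 71.4
tcp_pos: [0.6993, -0.0022, 0.1461]
tool_rot: [-0.001, -0.001, 1.0, 0.0]
wrist_force: [-0.3, -0.5, 0.7]
gripper_width: 0.0003
gripper_force: 0.0
```

Request:
drive_tool --pt "-2 0 0" --pt "-4 0 0" --pt "-6 0 0" --pt "-7.6 0 0" --pt "-9.1 0 -0.5" --pt "-10.7 0 -1.2" --pt "-12 0 -2" --pt "-13.2 0 -3" --twist '[0,0,0,0,0,0,0,0]'

```text
time: 72.2
tcp_pos: [0.569, -0.0033, 0.1196]
tool_rot: [0.002, -0.001, 1.0, 0.001]
wrist_force: [1.5, -0.1, 0.6]
gripper_width: 0.0003
gripper_force: 0.3
```

Request:
drive_tool --pt "-1 0 -1.2" --pt "-2 0 -2.6" --pt "-2.6 0 -3.8" --pt "-3.2 0 -4.8" --pt "-3.6 0 -5.2" --pt "-4.2 0 -5.4" --pt "-4.2 0 -5.4" --twist '[0,0,0,0,0,0,0]'

```text
time: 72.9
tcp_pos: [0.5259, -0.0037, 0.0638]
tool_rot: [0.0, -0.0, 1.0, 0.0]
wrist_force: [-1.7, -0.3, -0.4]
gripper_width: 0.0003
gripper_force: 0.2
```

Request:
drive_tool --pt "-0.2 0 -0.4" --pt "-0.2 0 -0.8" --pt "-0.2 0 -1.2" --pt "-0.2 0 -1.4" --twist '[0,0,0,0]'

```text
time: 73.3
tcp_pos: [0.5243, -0.0037, 0.0494]
tool_rot: [0.0, -0.0, 1.0, -0.0]
wrist_force: [-3.0, 0.6, 11.3]
gripper_width: 0.0002
gripper_force: 6.0
```

Request:
drive_tool --pt "0 0 -0.15" --pt "0 0 -0.3" --pt "0 0 -0.3" --twist '[0,0,0]'

```text
time: 73.6
tcp_pos: [0.5245, -0.0037, 0.048]
tool_rot: [0.0, -0.0, 1.0, 0.001]
wrist_force: [-16.1, 3.4, 43.6]
gripper_width: 0.0004
gripper_force: 21.6
```

Request:
drive_tool --pt "0 0 3" --pt "0 0 8" --pt "0 0 13" --pt "0 0 18" --pt "0 0 22.8" --pt "3 -4 22.8" --pt "6 -8 22.8" --pt "9 -12 22.8" --twist '[0,0,0,0,0,0,0,0]'

```text
time: 74.4
tcp_pos: [0.6044, -0.1077, 0.2751]
tool_rot: [0.001, -0.002, 1.0, 0.0]
wrist_force: [-0.2, 0.3, 1.2]
gripper_width: 0.0007
gripper_force: 0.0
```

Request:
drive_tool --pt "4 -4 0" --pt "8 -7 0" --pt "9.8 -9 0" --pt "9.8 -9 0" --pt "9.8 -9 0" --twist '[0,0,0,0,0]'

```text
time: 74.9
tcp_pos: [0.7008, -0.199, 0.2742]
tool_rot: [-0.0, 0.0, 1.0, -0.0]
wrist_force: [-1.2, 0.6, 0.2]
gripper_width: 0.0007
gripper_force: 0.0
```

```bash
python3 lid.py l2; grep -c . h.py; python3 - <<'E'
from h import *
t=cam('top','l2t.png');s=r.sense();print(s['joint_positions'].round(2))
h=cv2.cvtColor(t['image'],cv2.COLOR_RGB2HSV)
for nm,lo,hi in (('orange',4,16),('green',45,85),('blue',100,125)):
    m=cv2.inRange(h,(lo,110,25),(hi,255,255)); m[:85]=0;m[190:]=0;m[:,:135]=0;m[:,390:]=0
    k,l,st,ce=cv2.connectedComponentsWithStats(m); j=1+np.argmax(st[1:,4]); print(nm,st[j],ray(t,st[j,0]+st[j,2]/2,st[j,1]+st[j,3],.068)[:2].round(3))
E
```

```text
[ 0.7008 -0.199   0.2742]
jar 0 296 235 [109. 174. 194.]
jar 1.0 291 228 [110. 173. 194.]
nut 0 238 204 [ 14. 189. 201.]
nut 1.0 231 196 [ 14. 190. 201.]
rest 0 185 179 [ 85.  33. 127.]
rest 1.0 177 171 [ 54. 105.  69.]
16
[-0.28  0.72  0.95  1.22 -0.57  1.47  2.17]
orange [282 169  71  21 562] [ 0.474 -0.16 ]
green [331 111  50  17 534] [ 0.655 -0.276]
blue [ 154  130   65   44 1804] [0.518 0.205]
```

Request:
drive_tool --pt "1 -1.6 0" --pt "1 -1.6 -4" --pt "1 -1.6 -8" --pt "1 -1.6 -11" --pt "1 -1.6 -12.8" --pt "1 -1.6 -12.8" --twist '[0,0,0,0,0,0]'

```text
time: 75.6
tcp_pos: [0.7104, -0.2124, 0.1455]
tool_rot: [-0.001, -0.001, 1.0, 0.0]
wrist_force: [0.2, 0.3, -0.3]
gripper_width: 0.0003
gripper_force: 0.0
```

Request:
drive_tool --pt "-2 0 0" --pt "-4 0 0" --pt "-6 0 0" --pt "-7.6 0 0" --pt "-9.1 0 -0.5" --pt "-10.7 0 -1.2" --pt "-12 0 -2" --pt "-13.2 0 -3" --twist '[0,0,0,0,0,0,0,0]'

```text
time: 76.4
tcp_pos: [0.5797, -0.2142, 0.1192]
tool_rot: [0.002, -0.001, 1.0, -0.0]
wrist_force: [2.0, 0.7, -0.5]
gripper_width: 0.0005
gripper_force: 0.3
```

Request:
drive_tool --pt "-1 0 -1.2" --pt "-2 0 -2.6" --pt "-2.6 0 -3.8" --pt "-3.2 0 -4.8" --pt "-3.6 0 -5.2" --pt "-4.2 0 -5.4" --pt "-4.2 0 -5.4" --twist '[0,0,0,0,0,0,0]'

```text
time: 77.1
tcp_pos: [0.5365, -0.2143, 0.0632]
tool_rot: [0.0, -0.0, 1.0, -0.0]
wrist_force: [-0.0, 0.3, 1.3]
gripper_width: 0.0005
gripper_force: 0.2
```

Request:
drive_tool --pt "-0.2 0 -0.4" --pt "-0.2 0 -0.8" --pt "-0.2 0 -1.2" --pt "-0.2 0 -1.4" --twist '[0,0,0,0]'

```text
time: 77.5
tcp_pos: [0.5351, -0.2143, 0.0489]
tool_rot: [0.0, -0.0, 1.0, -0.0]
wrist_force: [-7.7, 2.4, 22.5]
gripper_width: 0.0007
gripper_force: 11.2
```

Request:
drive_tool --pt "0 0 -0.1" --pt "0 0 -0.2" --pt "0 0 -0.2" --twist '[0,0,0]'

```text
time: 77.8
tcp_pos: [0.5352, -0.2144, 0.0484]
tool_rot: [0.001, -0.0, 1.0, 0.0]
wrist_force: [-12.2, 7.1, 34.9]
gripper_width: 0.0008
gripper_force: 17.4
```

Request:
drive_tool --pt "0 0 3" --pt "0 0 8" --pt "0 0 13" --pt "0 0 18" --pt "0 2 22" --pt "-3 6 22" --pt "-6 10 22" --pt "-9 14 22" --twist '[0,0,0,0,0,0,0,0]'

```text
time: 78.6
tcp_pos: [0.4668, -0.1022, 0.2687]
tool_rot: [0.0, 0.001, 1.0, -0.001]
wrist_force: [-1.3, -0.1, 1.3]
gripper_width: 0.0004
gripper_force: 0.0
```

Request:
drive_tool --pt "-1 5 0" --pt "-2 10 0" --pt "-3 15 0" --pt "-4 20 0" --pt "-6 25 0" --pt "-8 30 0" --pt "-11 35 0" --pt "-14 40 0" --twist '[0,0,0,0,0,0,0,0]'

```text
time: 79.4
tcp_pos: [0.3449, 0.2663, 0.2694]
tool_rot: [0.001, 0.001, 1.0, -0.0]
wrist_force: [0.4, 0.8, -0.0]
gripper_width: 0.0004
gripper_force: 0.0
```

Request:
drive_tool --pt "-1 5 0" --pt "-3 10 0" --pt "-5 15 0" --pt "-7 18 0" --pt "-7 18 0" --twist '[0,0,0,0,0]'

```text
time: 79.9
tcp_pos: [0.2722, 0.449, 0.2682]
tool_rot: [0.0, -0.003, 1.0, -0.001]
wrist_force: [0.4, -1.3, -1.4]
gripper_width: 0.0006
gripper_force: 0.0
```

```bash
python3 - <<'E'
from h import *
print(np.round(r.sense()['tcp_pos'],3))
t=cam('top','z1.png');a=cam('scene','z1s.png')
for c in (t,a):
  h=cv2.cvtColor(c['image'],cv2.COLOR_RGB2HSV)
  for nm,lo,hi,q in (('orange',4,17,(.641,-.005)),('green',45,85,(.652,-.215)),('blue',100,125,(.641,.201))):
    cs=[proj(c,[q[0]-d,q[1]+e,.067]) for d in (0,.137) for e in (-.09,.09)]
    print(nm,'pred u',round(min(p[0] for p in cs)),round(max(p[0] for p in cs)),'v',round(min(p[1] for p in cs)),round(max(p[1] for p in cs)),end=' ')
    m=cv2.inRange(h,(lo,110,25),(hi,255,255)); u=int(np.mean([p[0] for p in cs]));v=int(np.mean([p[1] for p in cs]))
    mm=np.zeros_like(m);mm[v-45:v+45,max(0,u-55):u+55]=m[v-45:v+45,max(0,u-55):u+55]
    mm=cv2.morphologyEx(mm,cv2.MORPH_OPEN,np.ones((5,5)))
    k,l,st,ce=cv2.connectedComponentsWithStats(mm); j=l[v,u]; print(st[j] if j else None,h[v,u])
h=cv2.cvtColor(t['image'],cv2.COLOR_RGB2HSV);b=cv2.cvtColor(cv2.imread('pics/top0.png'),cv2.COLOR_BGR2HSV)
d=np.abs(t['image'].astype(int)-cv2.imread('pics/top0.png')[:,:,::-1]).max(2)>40
d=cv2.morphologyEx(d.astype('uint8'),cv2.MORPH_OPEN,np.ones((3,3)));k,l,st,ce=cv2.connectedComponentsWithStats(d)
print([st[j].tolist() for j in range(1,k) if st[j,4]>25])
E
```

```text
[0.272 0.449 0.268]
orange pred u 229 294 v 133 179 None [ 20 214 123]
green pred u 303 369 v 129 176 [ 305  128   64   48 2917] [ 65 164 107]
blue pred u 155 221 v 132 179 [ 154  130   65   48 2969] [107 171 133]
orange pred u 202 278 v 179 229 [ 204  181   71   49 1994] [ 14 187 194]
green pred u 152 222 v 157 200 [ 154  160   62   39 1408] [ 63 137 147]
blue pred u 257 340 v 206 265 [ 261  212   76   56 2400] [110 170 187]
[[146, 109, 73, 69, 4314], [305, 110, 76, 65, 3840], [229, 117, 68, 61, 3782], [317, 195, 41, 30, 453], [160, 196, 13, 14, 142], [193, 205, 13, 14, 136], [367, 210, 15, 44, 357], [328, 216, 8, 26, 120], [0, 224, 76, 42, 2121], [104, 268, 38, 20, 491], [81, 272, 19, 15, 159], [0, 284, 49, 6, 267], [76, 286, 7, 10, 49], [0, 309, 121, 66, 3067], [47, 324, 21, 11, 157], [127, 328, 69, 28, 745], [99, 333, 10, 6, 39], [3, 335, 39, 49, 945], [106, 339, 40, 13, 213], [125, 367, 85, 17, 1066], [222, 374, 10, 10, 39]]
```

```bash
python3 -c "
from h import *
print(workorder.sign_off())"
```

```text
the job is handed in; nothing more can be done
None
```

I handed the job in at about 80 s: all six walnuts are in the orange box, both amber jars in the blue box, the tote stands empty on the counter, and all three lids lie flat in the last camera check. Most of the walnuts spilled when I tipped the tote, so I picked them up and placed them in the box one at a time; I can't see the judge's result.

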